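# Stand up a module and hold the inspection lens over it

## Task

Stand the toppled black module upright on the blue inspection disc and let go of it. Then press the red lock button fully down to release the lens boom, pull the boom out by its yellow handle until its red pointer stands at the orange index mark on the scale, and finish while still holding it there, because a spring draws it back. Leave the carton, the screwdriver and the screw tray where they are.

Things in the scene. Friction and masses are not known exactly. Their poses are not given: they have to be found in the camera images.
- module: Toppled module: black block 44 x 44 x 90 mm, aluminium foot plate 12 mm thick, yellow band near the top, two brass terminals (8 mm thick, 10 mm long) on top. About 0.3 kg, heavier at the foot. Origin: centre of the foot's underside; z runs from foot to terminals. It starts lying on a flat side (origin 22 mm up, z level), terminals pointing to the robot's right, give or take 50 degrees.
- disc: Fixed blue inspection disc, 90 mm across, 6 mm high. Origin: centre of its underside, at table height. Its y axis is parallel to the boom, which extends towards the disc's -y. A low bar (4 mm high, 18 mm wide) runs from it to its +x and ends in a thin post, 158 mm from the centre, with the orange index mark.
- index_mark (a point): Middle of the orange index mark, an upright plate 4 mm wide (along the boom), 16 mm crosswise, 24 mm high, beside the scale (aluminium rule, black lines every 10 mm) on the side away from the lens. 160 mm above the table, 158 mm along disc +x from the disc's centre, at disc y = 0. With the pointer here the lens is straight over the disc.
- boom_pointer (a point): Tip of the red pointer (3 mm wide, look only) on the boom's head, 160 mm above the table; it slides along over the scale, abreast of the handle. It is at the mark when level with the index mark along the boom (disc y = 0); crosswise (disc x) the tip always stays about 18 mm short of the mark.
- boom_handle (a point): Grip point of the yellow handle, an upright round post 18 mm across, 45 mm high, on a black block 36 mm square. On its axis, 190 mm above the table, 22 mm below its top, 23 mm above the block. It moves straight towards disc -y, on the line 100 mm to disc +x of the disc's centre. The lens (74 mm across, underside 145 mm above the table) sits 100 mm to disc -x of it.
- boom (a joint): How far the boom is pulled out, m: 0 fully in (at the start), 0.20 the stop; 0.125 to 0.185 is needed, by where the index mark stands. Until the lock button is down a latch blocks it after about 2 mm. Released, a spring draws it in with about 3 N at 0 rising to 5 N at 0.185, so it runs back when let go.
- button_top (a point): Centre of the top face of the red lock button, 26 mm across, on the grey sleeve at the boom's fixed end; 182 mm above the table when up, 10 mm above its black collar. It lies on the handle's line of travel, 100 mm to disc +y of the handle's starting place.
- lock_button (a joint): Travel of the lock button in m: 0 is up (locked), 0.008 is fully down (released; at least 0.006 counts). It goes straight down, takes about 4 N and then stays down by itself.
- carton: Bystander: green carton 60 x 110 x 50 mm, origin under its centre. Leave alone.
- screwdriver: Bystander: yellow-handled screwdriver lying on the mat. Leave alone.
- tray: Bystander: grey screw tray 70 x 100 x 25 mm, origin under its centre. Leave alone.
Mind the look-alikes: they are no part of the job. Of the things like the module, leave any that is pink, purple or white; of the rest the larger one is meant.

How it is judged:
On the way, in this order (a step that is already met when the one before it is completed fails the run):
1. the module stands upright on the disc and has been let go (angle between module's own z axis and vertical below 0.1 rad and horizontal distance between module and disc below 0.025 m and height (world z) of module between 0.003 and 0.01 m and contact force between the arm and module below 0.5 N and linear speed of module below 0.03 m/s), for 0.3 s.
2. the lock button is pressed down (value of joint lock_button above 0.006 m), for 0.1 s.
At the end, for the whole second after the job is handed in: Module upright (6 degrees) on the disc, centred within 25 mm, at rest, untouched by the robot; lock button down (6 mm or more); boom pointer within 5 mm of the index mark along the boom, still, held by the fingers (over 2 N) (all of step 1 and value of joint lock_button above 0.006 m and y of boom_pointer in the frame of disc between -0.005 and 0.005 m and velocity of joint boom between -0.01 and 0.01 m/s and contact force between the fingers and boom above 2 N); the arm keeps its last pose, push and grip.
It fails at once if the carton is moved more than 20 mm (distance of carton from where it was at the start of the episode above 0.02 m).
It fails at once if the screwdriver is moved more than 20 mm (distance of screwdriver from where it was at the start of the episode above 0.02 m).
It fails at once if the tray is moved more than 20 mm (distance of tray from where it was at the start of the episode above 0.02 m).
It also fails if it takes over 64 s, if anything falls off the work surface, if the arm or the gripper's body presses on something with over 40 N, if the wrist force passes 120 N, or if a joint passes its speed limit or range.

## Robot

A 6-joint arm with a two-finger parallel gripper is mounted at the origin on the work surface. World frame = base frame: x ahead of the robot, y to its left, z up, the work surface at z = 0. Lengths are in m, angles in rad, forces in N, time in s.
With the tool pointing down it reaches from about 0.35 to 0.775 m from the base axis. Payload 7.3 kg.
Tool frame: the origin (TCP) lies midway between the tips of the shut fingers; the grasp point (between the pads) lies 19 mm behind it; z points along the fingers, y is the line along which they close (so a half turn about z gives the same grasp; the last joint's range is limited). The gripper opens to 92 mm and grips with 3 to 60 N. Pads are 19 mm wide; open, the fingers measure 130 mm over their backs; the gripper's body (75 mm by 190 mm) begins 47 mm behind the grasp point.
Start: joints at [1.093, 0.342, 1.524, -0, 1.275, -0.146], TCP at [0.171, 0.496, 0.201] pointing down, gripper open.
Joint ranges: [-2.53, 2.53], [-0.77, 2.02], [0.04, 2.7], [-1, 4.14], [0.28, 2.66], [-3.11, 3.11]. Speed limits (rad/s): [2.57, 2.57, 3.14, 3.14, 3.14, 3.14].

## Interface

Orientations are given as [roll, pitch, yaw] about the fixed x, y, z axes, in that order (R = Rz(yaw) Ry(pitch) Rx(roll)).
In Python, from cell import robot, read_camera, camera_params, nets gives the robot as it stands. The module is installed in compiled form; this text tells all that it offers.
- The arm moves only by the tool step_arm, never from a script. Its argument "steps" is a list of rows, each an object of numbers: "x", "y", "z": the shift along the tool's x, y, z as a fraction of full scale; "rx", "ry", "rz": the turn, a rotation vector about the tool's x, y, z as a fraction of full scale; "claw": the opening, from -1 (shut) to 1 (fully open). In form: [{"x": .., "y": .., "z": .., "rx": .., "ry": .., "rz": .., "claw": ..}, ...]. A call has 1 to 12 rows; each row is the pose to reach, as a shift and turn from the pose commanded when the call began, along the tool's axes at that moment; what a row does not reach only later rows make up. Full scale, the value 1, is 750 mm for a shift and pi/4 rad for a turn. A row lasts 1/12 s, in which the tool goes at most 41.7 mm and 7.16 degrees, less where a joint would pass 70% of its speed; a pose out of reach is approached as far as the arm can. A call with a number of a shift or a turn outside -1 to 1 is refused whole. A call with a gripper value outside its range is refused whole. The fingers move at their own pace and stop on an object; "squeeze" is the grip in N (left out, the last holds). Time passes only in rows, so rows that repeat a pose let the fingers close. It gives the time, the measured TCP pose, the force, the opening and the grip force at its end, in the units of the state.
- robot.observe(): the state, without advancing time (a new reading comes with each control period).
- read_camera(name): name is "side" or "top"; returns (picture, depth): 400x640x3 uint8, blue, green, red; 400x640 float32, m along the optical axis (not along the pixel's ray), 0 where there is no reading.
- camera_params(name): a dict with "fx", "fy", "cx", "cy" (pixels), "R" (3x3) and "t" (3): a world point X has camera coordinates R X + t. Camera axes: x right, y down, z forward; pixel columns grow to the right and rows downward; lengths in m; the calibration is good to about 2 mm. A picture is of the moment at which its call begins. camera_params takes no time and is no camera call.
- robot.hand_in(): hands the job in; it is judged then, once.
Trained networks look in the newest picture that a camera, given by its name, has taken for a name from the list of things; names that differ only in an ending like _2 or _b are one class to them, and where a whole thing is asked for, a point or a joint stands for the part that bears it (a point fixed in the world has none). Each returns a list of dicts, best first, with "conf" (0 to 1); they miss things now and then, are a little off and sometimes report something else, mostly with a low value. They report only what shows in the picture. A call takes as long as a camera call. They do not tell look-alikes from the thing itself.
- nets.masks_of(camera, query): "region" (400x640 bool, what is visible of it) and "box" ([left, top, right, bottom] in pixels, round what is visible of it).
- nets.landmark_of(camera, query): "pixel" ([row, column] in pixels: a listed point, or the origin of a listed thing).
The state is a dict: "time": time; "qpos": joint angles; "qvel": joint speeds; "joint_efforts": joint torques, N m; "tool_pos": TCP position; "tool_rot": TCP orientation; "contact_force": force on the tool from outside, world axes, zero at the start; "torque": the same for the moment, N m; "opening": finger opening in m; "grip_force": force on a finger pad.
Only numpy, scipy, OpenCV 4.12 (cv2) and the standard library are available. Lean on these libraries where they do the work, as an engineer would, in place of code of your own. Each camera call takes 0.05 s, during which the arm holds its last target. There are 200 camera calls.

## Working session

There is one attempt and no reset: what is moved stays moved. The work goes in short steps, Python scripts to look and compute and a tool call to move; the robot and the scene stay as the last step left them, time stands still between calls to the robot, and variables do not carry over. Pictures are saved under pics/ and viewed, at most 10 in all, crops included, and the job is handed in when it is done.

Besides the shell and the picture viewer there is one more tool, called after "Request:" by a JSON object that holds its "api" and its "payload", one argument or row to a line. step_arm: Moves the arm, as the interface text tells. Its arguments: {"type":"object","properties":{"steps":{"type":"array","items":{"type":"object","properties":{"x":{"type":"number","minimum":-1,"maximum":1},"y":{"type":"number","minimum":-1,"maximum":1},"z":{"type":"number","minimum":-1,"maximum":1},"rx":{"type":"number","minimum":-1,"maximum":1},"ry":{"type":"number","minimum":-1,"maximum":1},"rz":{"type":"number","minimum":-1,"maximum":1},"claw":{"type":"number"}}}},"squeeze":{"type":"number"}},"required":["steps"]}

```bash
mkdir -p pics; cat > h.py <<'E'
import numpy as np, cv2
from cell import robot, read_camera, camera_params, nets
from scipy.spatial.transform import Rotation as Ro
def world(cam,depth):
    p=camera_params(cam);v,u=np.mgrid[0:400,0:640]
    c=np.stack([(u-p['cx'])/p['fx']*depth,(v-p['cy'])/p['fy']*depth,depth],-1)
    return (c-np.array(p['t']))@np.array(p['R'])
def proj(cam,X):
    p=camera_params(cam);c=np.array(p['R'])@np.array(X)+np.array(p['t'])
    return c[0]/c[2]*p['fx']+p['cx'],c[1]/c[2]*p['fy']+p['cy']
def ray(cam,row,col,z):
    p=camera_params(cam);R=np.array(p['R']);d=R.T@np.array([(col-p['cx'])/p['fx'],(row-p['cy'])/p['fy'],1]);o=-R.T@np.array(p['t'])
    return o+d*(z-o[2])/d[2]
E
python3 - <<'E'
from h import *
np.set_printoptions(precision=4,suppress=True)
for c in ("top","side"):
    im,d=read_camera(c);cv2.imwrite(f'pics/{c}0.png',im);np.save(c+'0.npy',d)
    print(c,camera_params(c))
    for q,z in (("module",.022),("disc",0),("boom_handle",.19),("button_top",.182),("index_mark",.16),("boom_pointer",.16)):
        for r in nets.landmark_of(c,q)[:4]: print(q,np.round(r['pixel'],1),round(r['conf'],2),ray(c,*r['pixel'],z))
s=robot.observe();print({k:np.round(v,4) for k,v in s.items()})
E
```

```text
top {'fx': 468.5731300418334, 'fy': 468.5731300418334, 'cx': 315.8116396785098, 'cy': 191.58133452792936, 'R': array([[ 0.0108, -0.9998, -0.0153],
       [-0.9941, -0.0091, -0.108 ],
       [ 0.1079,  0.0164, -0.994 ]]), 't': array([-0.0879,  0.5849,  1.2125])}
module [252.6 380.4] 0.83 [ 0.4269 -0.2536  0.022 ]
module [151.7 339.6] 0.82 [ 0.6955 -0.1449  0.022 ]
module [219.9 334.1] 0.71 [ 0.5116 -0.1313  0.022 ]
module [192.2 378.4] 0.56 [ 0.5866 -0.2489  0.022 ]
disc [227.  274.3] 0.68 [0.4918 0.0296 0.    ]
boom_handle [185.  209.6] 0.94 [0.5816 0.1623 0.19  ]
button_top [184.6 168.7] 0.62 [0.5827 0.2606 0.182 ]
index_mark [158.4 262.8] 0.74 [0.6507 0.0439 0.16  ]
boom_pointer [170.3 210.4] 0.72 [0.6208 0.169  0.16  ]
side {'fx': 404.1215703564139, 'fy': 404.1215703564139, 'cx': 315.9905528026486, 'cy': 199.98349726269018, 'R': array([[ 0.8802, -0.4743, -0.0161],
       [-0.3072, -0.5438, -0.781 ],
       [ 0.3616,  0.6924, -0.6244]]), 't': array([-0.5661,  0.2438,  0.9584])}
module [277.3 338.1] 0.7 [ 0.57   -0.2494  0.022 ]
module [261.  290.8] 0.7 [ 0.4928 -0.1455  0.022 ]
mod
[... 222 characters left out ...]
5.7] 0.52 [0.5884 0.2873 0.182 ]
index_mark [163.8 307.6] 0.57 [0.6415 0.0403 0.16  ]
boom_pointer [146.1 280.3] 0.64 [0.6147 0.1642 0.16  ]
boom_pointer [197.1 216.8] 0.34 [0.3756 0.0196 0.16  ]
{'time': np.float64(0.7), 'qpos': array([ 1.093 ,  0.3419,  1.5241,  0.    ,  1.2754, -0.146 ]), 'qvel': array([-0.0005,  0.0004,  0.    , -0.0003, -0.0003, -0.0005]), 'joint_efforts': array([ -0.0015, -43.1017, -24.4441,   0.0717,   0.0481,   0.    ]), 'tool_pos': array([0.171 , 0.4964, 0.2012]), 'tool_rot': array([3.1415, 0.    , 2.8098]), 'contact_force': array([-1.6306, -0.0859, -0.6751]), 'torque': array([ 0.0409, -0.0435,  0.0361]), 'grip_force': np.float64(0.0), 'opening': np.float64(0.0916)}
```

View pics/top0.png

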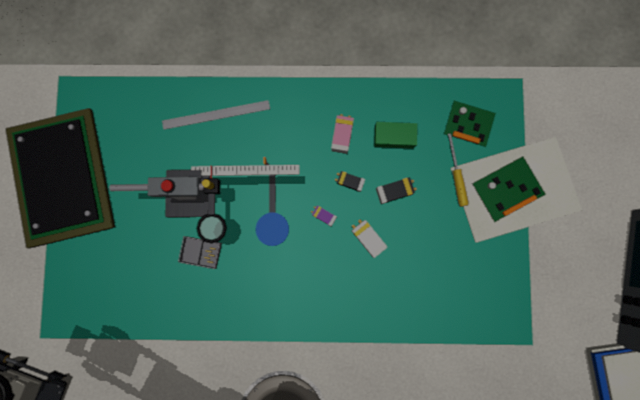

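View pics/side0.png

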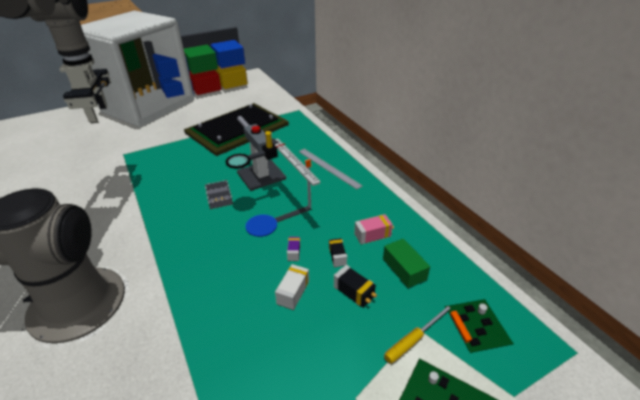

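The top picture shows the larger black module at about (395,190), with its silver foot on the left at about (379,194). The small black one at (350,181), the pink, purple and white ones are decoys. The disc is at (272,229), the mark at (265,160), the handle at (207,183) and the button at (167,185).

```bash
python3 - <<'E'
from h import *
np.set_printoptions(precision=4,suppress=True)
im=cv2.imread('pics/top0.png');d=np.load('top0.npy');W=world('top',d)
hsv=cv2.cvtColor(im,cv2.COLOR_BGR2HSV);H,S,V=cv2.split(hsv)
def roi(m,l,t,r,b):
    o=np.zeros_like(m);o[t:b,l:r]=m[t:b,l:r];return o
def cent(n,m,z=None):
    P=W[m&(d>0)];v,u=np.nonzero(m)
    print(n,m.sum(),'med',np.median(P,0),'z',P[:,2].min(),P[:,2].max(),'ray',None if z is None else ray('top',v.mean(),u.mean(),z),'px',u.mean(),v.mean());return P
blue=(abs(H.astype(int)-110)<12)&(S>150)
cent('disc',roi(blue,250,205,295,250),.006)
red=((H<8)|(H>172))&(S>150)
cent('button',roi(red,155,172,180,195),.182)
ye=(abs(H.astype(int)-25)<8)&(S>130)
cent('handle',roi(ye,195,172,222,195),.212)
orr=(H>5)&(H<20)&(S>150)
cent('mark',roi(orr,255,150,275,168),.165)
# module
m=roi(W[...,2]>.02,374,170,420,206)
P=cent('module',m)
g=P[P[:,2]>.035];print('z top',np.median(g[:,2]))
v,u=np.nonzero(m&(W[...,2]>.035));r=cv2.minAreaRect(W[m&(W[...,2]>.035)][:,:2].astype(np.float32)*1000);print(r,cv2.boxPoints(r))
my=roi(ye,374,170,420,206);cent('band',my,.044)
# scale bar low
for n,px in (('bar',(272,195)),): print(n,W[px[1],px[0]])
cv2.imwrite('pics/c1.png',cv2.resize(im[150:250,140:300],None,fx=5,fy=5,interpolation=cv2.INTER_CUBIC))
cv2.imwrite('pics/c2.png',cv2.resize(im[160:220,320:430],None,fx=7,fy=7,interpolation=cv2.INTER_CUBIC))
for q in ['module','disc','boom_handle']:
  pass
E
```

```text
disc 873 med [0.4864 0.0353 0.0061] z -0.0031824521333185993 0.015226733528510047 ray [0.4866 0.0354 0.006 ] px 271.86254295532643 228.86254295532646
button 110 med [0.5812 0.2651 0.1819] z 0.16915409871687775 0.18683046228666714 ray [0.5808 0.265  0.182 ] px 166.8 185.37272727272727
handle 93 med [0.5832 0.1635 0.206 ] z 0.1648502129520085 0.216348333796017 ray [0.5817 0.1615 0.212 ] px 207.6236559139785 183.80645161290323
mark 11 med [0.6451 0.0386 0.1691] z 0.1588404861890995 0.17403195529769636 ray [0.6453 0.0389 0.165 ] px 264.54545454545456 160.27272727272728
module 626 med [ 0.5907 -0.2907  0.0443] z 0.020281122696732806 0.050034235370118925 ray None px 395.42492012779553 189.65814696485623
z top 0.044423021959726375
((546.0938720703125, -210.20144653320312), (58.33555603027344, 280.6763916015625), 29.494359970092773) [[ 451.6123 -102.4109]
 [ 589.7999 -346.7128]
 [ 640.5754 -317.992 ]
 [ 502.3878  -73.6901]]
band 100 med [ 0.6011 -0.3216  0.044 ] z 0.025027410455342715 0.04963201115040644 ray [ 0.6007 -0.3228  0.044 ] px 407.61 186.23
bar [0.5782 0.0371 0.0047]
```

View pics/c1.png

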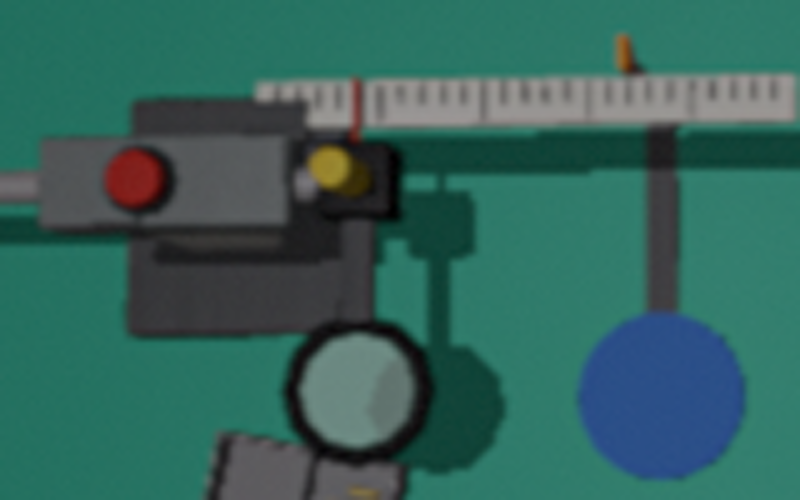

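View pics/c2.png

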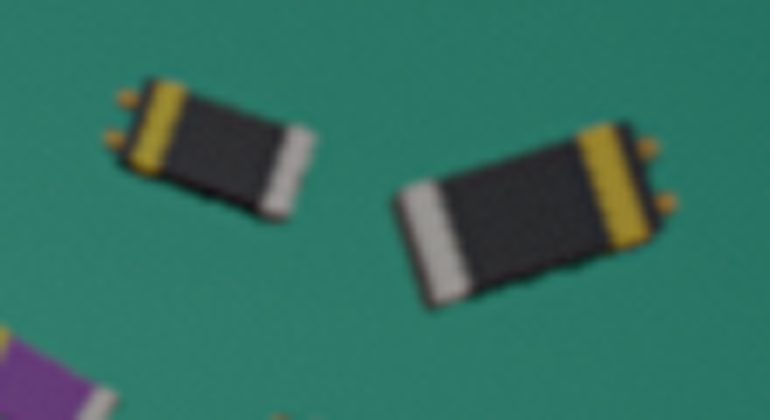

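The first crop shows the pointer over the scale abreast of the handle, and the mark at about (264,160). The second shows the module's foot plate centred at about (382,195) and its band at about (408,187). Next I fit the module and carton outlines.

```bash
python3 - <<'E'
from h import *
np.set_printoptions(precision=4,suppress=True)
im=cv2.imread('pics/top0.png');d=np.load('top0.npy');W=world('top',d)
H,S,V=[x.astype(int) for x in cv2.split(cv2.cvtColor(im,cv2.COLOR_BGR2HSV))]
def rect(n,m,z):
    k,lab,st,_=cv2.connectedComponentsWithStats(m.astype(np.uint8));i=1+st[1:,4].argmax();v,u=np.nonzero(lab==i)
    P=np.array([ray('top',a,b,z) for a,b in zip(v,u)])[:,:2]
    r=cv2.minAreaRect((P*1000).astype(np.float32));print(n,r,'\n',cv2.boxPoints(r))
def sub(m,l,t,r,b):
    o=np.zeros(m.shape,bool);o[t:b,l:r]=m[t:b,l:r];return o
notmat=~((H>70)&(H<95)&(S>100))
rect('module all',sub(notmat,374,170,420,206),.044)
rect('module z',sub(W[...,2]>.036,374,170,418,206),.044)
for n,pts in (('foot',(434/7+320,243/7+160)),('band',(614/7+320,186/7+160))): print(n,ray('top',pts[1],pts[0],.044))
rect('carton',sub(W[...,2]>.04,370,110,425,152),.05)
rect('white',sub(W[...,2]>.03,345,210,392,262),.04)
rect('small',sub(W[...,2]>.02,330,165,370,195),.03)
for u,v,n in ((211,229,'lens'),(201,252,'tray')): print(n,W[v,u])
E
```

```text
module all ((591.0728759765625, -292.77532958984375), (48.924224853515625, 101.39511108398438), 19.0335750579834) 
 [[ 551.4146 -252.8272]
 [ 584.4818 -348.6788]
 [ 630.7311 -332.7235]
 [ 597.664  -236.8719]]
module z ((591.6007080078125, -290.7066650390625), (44.431697845458984, 90.69941711425781), 17.952350616455078) 
 [[ 556.4885 -254.4124]
 [ 584.4445 -340.696 ]
 [ 626.7129 -327.0009]
 [ 598.757  -240.7174]]
foot [ 0.5777 -0.2557  0.044 ]
band [ 0.5998 -0.323   0.044 ]
carton ((740.16748046875, -292.52569580078125), (110.67472839355469, 61.921180725097656), 89.83934020996094) 
 [[ 709.0519 -347.776 ]
 [ 770.9728 -347.9497]
 [ 771.2831 -237.2754]
 [ 709.3622 -237.1017]]
white ((463.7272033691406, -221.49522399902344), (90.33061218261719, 45.198204040527344), 39.4150505065918) 
 [[ 414.485  -232.7129]
 [ 443.1829 -267.6315]
 [ 512.9694 -210.2776]
 [ 484.2715 -175.3589]]Traceback (most recent call last):
  File "<stdin>", line 17, in <module>
  File "<stdin>", line 7, in rect
  File "h.py", line 12, in ray
    p=camera_params(cam);R=np.array(p['R']);d=R.T@np.array([(col-p['cx'])/p['fx'],(row-p['cy'])/p['fy'],1]);o=-R.T@np.array(p['t'])
ValueError: time passes only in moves, steps and waits
```

Request:
{"api": "step_arm", "payload": {
  "steps": [
    {"z": -0.1},
    {"z": -0.2},
    {"z": -0.2},
    {"z": -0.2}
  ]
}}

```text
$.steps[0]: bad value
```

```bash
cat >> h.py <<'E'
def cmd(p,R):
    "shift and turn (fractions of full scale) from the present pose to TCP pose p,R"
    s=robot.observe();R0=Ro.from_euler('xyz',s['tool_rot']);R=Ro.from_matrix(R)
    sh=R0.inv().apply(np.array(p)-s['tool_pos'])/.75;rv=(R0.inv()*R).as_rotvec()/(np.pi/4)
    print('cmd',np.round(sh,4),np.round(rv,4),'rows',np.linalg.norm(sh)*.75/.0417,np.linalg.norm(rv)*45/7.16,'t',s['time'])
def frame(z,y):
    z=np.array(z,float);z/=np.linalg.norm(z);y=np.array(y,float);y-=z*(y@z);y/=np.linalg.norm(y);return np.stack([np.cross(y,z),y,z],1)
a=np.array([.308,-.951,0]);n=np.array([.951,.308,0])
def zt(th): th=np.radians(th);return -np.cos(th)*np.array([0,0,1])-np.sin(th)*a
G=np.array([.5937,-.2974,.032])
E
python3 - <<'E'
from h import *
np.set_printoptions(precision=4,suppress=True)
cmd([.171,.496,.36],frame([0,0,-1],n))
cmd([.56,-.26,.36],frame([0,0,-1],n))
E
```

```text
cmd [-0.0002 -0.0005 -0.2118] [ 0.0001 -0.0001  1.1787] rows 3.8091604329259323 7.408067861204609 t 0.7
cmd [-0.8189 -0.7845 -0.2119] [ 0.0001 -0.0001  1.1787] rows 20.749345775615122 7.408067861204609 t 0.7
```

Request:
{"api": "step_arm", "payload": {
  "steps": [
    {"x": 0,"y": 0,"z": -0.1,"rx": 0,"ry": 0,"rz": 0,"claw": 1},
    {"x": 0,"y": 0,"z": -0.2,"rx": 0,"ry": 0,"rz": 0.1,"claw": 1},
    {"x": -0.2,"y": -0.2,"z": -0.21,"rx": 0,"ry": 0,"rz": 0.5,"claw": 1},
    {"x": -0.82,"y": -0.78,"z": -0.21,"rx": 0,"ry": 0,"rz": 1,"claw": 1},
    {"x": -0.82,"y": -0.78,"z": -0.21,"rx": 0,"ry": 0,"rz": 1,"claw": 1},
    {"x": -0.82,"y": -0.78,"z": -0.21,"rx": 0,"ry": 0,"rz": 1,"claw": 1},
    {"x": -0.82,"y": -0.78,"z": -0.21,"rx": 0,"ry": 0,"rz": 1,"claw": 1},
    {"x": -0.82,"y": -0.78,"z": -0.21,"rx": 0,"ry": 0,"rz": 1,"claw": 1},
    {"x": -0.82,"y": -0.78,"z": -0.21,"rx": 0,"ry": 0,"rz": 1,"claw": 1},
    {"x": -0.82,"y": -0.78,"z": -0.21,"rx": 0,"ry": 0,"rz": 1,"claw": 1},
    {"x": -0.82,"y": -0.78,"z": -0.21,"rx": 0,"ry": 0,"rz": 1,"claw": 1},
    {"x": -0.82,"y": -0.78,"z": -0.21,"rx": 0,"ry": 0,"rz": 1,"claw": 1}
  ],
  "squeeze": 30
}}

```text
time: 1.7
tool_pos: [0.3612, 0.1274, 0.3266]
tool_rot: [3.14, 0.0, 2.025]
contact_force: [1.8, 0.4, 0.3]
opening: 0.0917
grip_force: 0.0
```

```bash
cat >> h.py <<'E'
def log():
    s=robot.observe();open('log.txt','a').write(repr([list(map(float,s['qpos'])),list(map(float,s['tool_pos'])),list(map(float,s['tool_rot']))])+'\n')
    print('q',np.round(s['qpos'],3),'p',np.round(s['tool_pos'],4),'rot',np.round(s['tool_rot'],3),'F',np.round(s['contact_force'],1),'open',round(s['opening'],4),'grip',round(s['grip_force'],1))
E
echo '[[1.093,0.3419,1.5241,0,1.2754,-0.146],[0.171,0.4964,0.2012],[3.1415,0,2.8098]]' > log.txt
python3 - <<'E'
from h import *
np.set_printoptions(precision=4,suppress=True)
log()
cmd([.56,-.26,.30],frame([0,0,-1],n))
E
```

```text
q [ 0.138 -0.006  1.609  0.     1.537 -0.316] p [0.3612 0.1274 0.3266] rot [3.14  0.    2.025] F [1.8 0.4 0.3] open 0.0917 grip 0.0
cmd [-0.5804  0.0118  0.0357] [0.0016 0.0002 0.179 ] rows 10.460849435635602 1.125000186640746 t 1.7
```

```bash
python3 - <<'E'
from h import *
np.set_printoptions(precision=4,suppress=True)
R=frame(zt(30),n)
cmd(G+zt(30)*(.019-.15),R)
E
```

```text
cmd [-0.7313  0.0178  0.2418] [-0.0453  0.6655  0.1753] rows 13.857126957120505 4.334724604489307 t 1.7
```

Request:
{"api": "step_arm", "payload": {
  "steps": [
    {"x": -0.35,"y": 0.01,"z": 0,"rx": 0,"ry": 0,"rz": 0.175,"claw": 1},
    {"x": -0.35,"y": 0.01,"z": 0,"rx": 0,"ry": 0,"rz": 0.175,"claw": 1},
    {"x": -0.35,"y": 0.01,"z": 0,"rx": 0,"ry": 0,"rz": 0.175,"claw": 1},
    {"x": -0.731,"y": 0.018,"z": 0.1,"rx": -0.045,"ry": 0.665,"rz": 0.175,"claw": 1},
    {"x": -0.731,"y": 0.018,"z": 0.1,"rx": -0.045,"ry": 0.665,"rz": 0.175,"claw": 1},
    {"x": -0.731,"y": 0.018,"z": 0.1,"rx": -0.045,"ry": 0.665,"rz": 0.175,"claw": 1},
    {"x": -0.731,"y": 0.018,"z": 0.2,"rx": -0.045,"ry": 0.665,"rz": 0.175,"claw": 1},
    {"x": -0.731,"y": 0.018,"z": 0.242,"rx": -0.045,"ry": 0.665,"rz": 0.175,"claw": 1},
    {"x": -0.731,"y": 0.018,"z": 0.242,"rx": -0.045,"ry": 0.665,"rz": 0.175,"claw": 1},
    {"x": -0.731,"y": 0.018,"z": 0.242,"rx": -0.045,"ry": 0.665,"rz": 0.175,"claw": 1},
    {"x": -0.731,"y": 0.018,"z": 0.242,"rx": -0.045,"ry": 0.665,"rz": 0.175,"claw": 1},
    {"x": -0.731,"y": 0.018,"z": 0.242,"rx": -0.045,"ry": 0.665,"rz": 0.175,"claw": 1}
  ]
}}

```text
time: 2.7
tool_pos: [0.5763, -0.287, 0.1875]
tool_rot: [-3.14, -0.523, 1.883]
contact_force: [0.2, 0.0, 0.9]
opening: 0.0918
grip_force: 0.0
```

```bash
python3 - <<'E'
from h import *
np.set_printoptions(precision=4,suppress=True)
log();R=frame(zt(30),n)
cmd(G+zt(30)*(.019-.15),R)
cmd(G+zt(30)*(.019),R)
E
```

```text
q [-0.72   0.886  0.714  0.283  1.986 -0.976] p [ 0.5763 -0.287   0.1875] rot [-3.14  -0.523  1.883] F [0.2 0.  0.9] open 0.0918 grip 0.0
cmd [-0.1212  0.018  -0.0053] [-0.0013  0.0002 -0.0015] rows 2.2055672094565693 0.012411534280772357 t 2.7
cmd [-0.1212  0.0182  0.1947] [-0.0013  0.0002 -0.0015] rows 4.13735944680125 0.012411534280772357 t 2.7
```

Request:
{"api": "step_arm", "payload": {
  "steps": [
    {"x": -0.121,"y": 0.018,"z": 0,"rx": 0,"ry": 0,"rz": 0,"claw": 1},
    {"x": -0.121,"y": 0.018,"z": 0,"rx": 0,"ry": 0,"rz": 0,"claw": 1},
    {"x": -0.121,"y": 0.018,"z": 0,"rx": 0,"ry": 0,"rz": 0,"claw": 1},
    {"x": -0.121,"y": 0.018,"z": 0,"rx": 0,"ry": 0,"rz": 0,"claw": 1},
    {"x": -0.121,"y": 0.018,"z": 0.05,"rx": 0,"ry": 0,"rz": 0,"claw": 1},
    {"x": -0.121,"y": 0.018,"z": 0.09,"rx": 0,"ry": 0,"rz": 0,"claw": 1},
    {"x": -0.121,"y": 0.018,"z": 0.12,"rx": 0,"ry": 0,"rz": 0,"claw": 1},
    {"x": -0.121,"y": 0.018,"z": 0.12,"rx": 0,"ry": 0,"rz": 0,"claw": 1},
    {"x": -0.121,"y": 0.018,"z": 0.12,"rx": 0,"ry": 0,"rz": 0,"claw": 1}
  ]
}}

```text
time: 3.45
tool_pos: [0.5989, -0.312, 0.0672]
tool_rot: [-3.14, -0.523, 1.885]
contact_force: [0.9, -0.5, 0.5]
opening: 0.0916
grip_force: 0.0
```

```bash
python3 - <<'E'
from h import *
np.set_printoptions(precision=4,suppress=True)
log();R=frame(zt(30),n)
cmd(G+zt(30)*(.019),R)
for c in ('side','top'):
    im,d=read_camera(c);cv2.imwrite(f'pics/{c}1.png',im)
im=cv2.imread('pics/side1.png');cv2.imwrite('pics/s1.png',cv2.resize(im[150:350,220:480],None,fx=3,fy=3))
E
```

```text
q [-0.724  1.045  0.701  0.266  1.848 -1.025] p [ 0.5989 -0.312   0.0672] rot [-3.14  -0.523  1.885] F [ 0.9 -0.5  0.5] open 0.0916 grip 0.0
cmd [-0.0056 -0.0005  0.0764] [-0.0023  0.0003  0.0008] rows 1.3770534802857746 0.015406303494671713 t 3.45
```

View pics/s1.png

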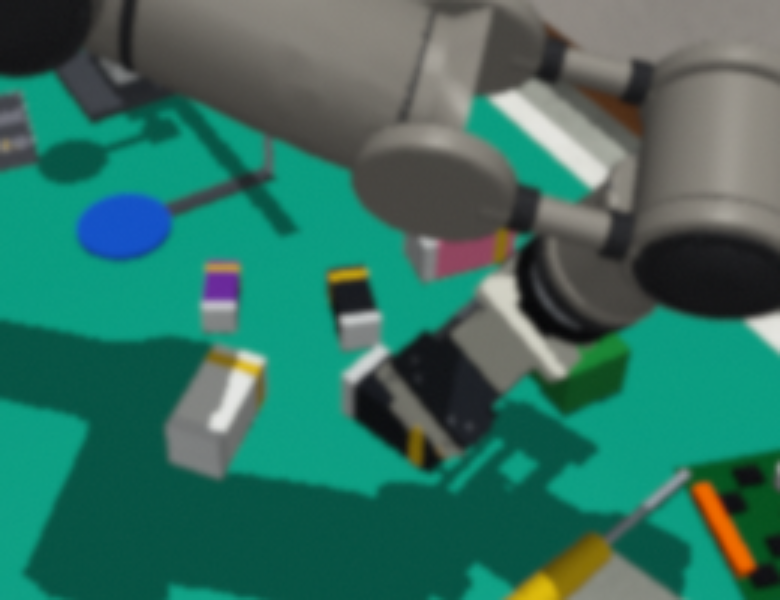

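The crop shows the gripper tilted and straddling the module at about (410,400), clear of the carton.

Request:
{"api": "step_arm", "payload": {
  "steps": [
    {"x": -0.005,"y": 0,"z": 0.03,"rx": 0,"ry": 0,"rz": 0,"claw": 1},
    {"x": -0.005,"y": 0,"z": 0.055,"rx": 0,"ry": 0,"rz": 0,"claw": 1},
    {"x": -0.005,"y": 0,"z": 0.076,"rx": 0,"ry": 0,"rz": 0,"claw": 1},
    {"x": -0.005,"y": 0,"z": 0.076,"rx": 0,"ry": 0,"rz": 0,"claw": 1},
    {"x": -0.005,"y": 0,"z": 0.076,"rx": 0,"ry": 0,"rz": 0,"claw": 1},
    {"x": -0.005,"y": 0,"z": 0.076,"rx": 0,"ry": 0,"rz": 0,"claw": -1},
    {"x": -0.005,"y": 0,"z": 0.076,"rx": 0,"ry": 0,"rz": 0,"claw": -1},
    {"x": -0.005,"y": 0,"z": 0.076,"rx": 0,"ry": 0,"rz": 0,"claw": -1},
    {"x": -0.005,"y": 0,"z": 0.076,"rx": 0,"ry": 0,"rz": 0,"claw": -1},
    {"x": -0.005,"y": 0,"z": 0.076,"rx": 0,"ry": 0,"rz": 0,"claw": -1},
    {"x": -0.005,"y": 0,"z": 0.076,"rx": 0,"ry": 0,"rz": 0,"claw": -1}
  ],
  "squeeze": 40
}}

```text
time: 4.47
tool_pos: [0.5912, -0.2893, 0.0145]
tool_rot: [-3.14, -0.523, 1.883]
contact_force: [0.7, 0.0, -0.7]
opening: 0.0564
grip_force: 0.0
```

Request:
{"api": "step_arm", "payload": {
  "steps": [
    {"x": 0,"y": 0,"z": 0,"rx": 0,"ry": 0,"rz": 0,"claw": -1},
    {"x": 0,"y": 0,"z": 0,"rx": 0,"ry": 0,"rz": 0,"claw": -1},
    {"x": 0,"y": 0,"z": 0,"rx": 0,"ry": 0,"rz": 0,"claw": -1}
  ]
}}

```text
time: 4.72
tool_pos: [0.591, -0.2892, 0.0143]
tool_rot: [-3.14, -0.523, 1.883]
contact_force: [-0.7, 0.2, 1.0]
opening: 0.0432
grip_force: 40.0
```

```bash
cat > fk.py <<'E'
import numpy as np
from scipy.optimize import least_squares
from scipy.spatial.transform import Rotation as Ro
D=[eval(l) for l in open('log.txt')]
rz=lambda t:Ro.from_euler('z',t); ry=lambda t:Ro.from_euler('y',t)
def fk(q,P):
    h,e,L2,L3,lat,d6,c,e3=P
    R1=rz(q[0]);p=R1.apply([e,lat,h]);R=R1*ry(q[1]);p=p+R.apply([0,0,L2])
    R=R*ry(q[2]);p=p+R.apply([e3,0,L3]);R=R*rz(q[3])*ry(q[4])*rz(q[5]+c);return p+R.apply([0,0,d6]),R
def res(P,w=0):
    o=[]
    for q,p,r in D:
        a,R=fk(q,P);o+=list(a-p)+list((R.inv()*Ro.from_euler('xyz',r)).as_rotvec()*.3)
    return np.array(o+list(1e-3*(P-P0)))
P0=np.array([.3,0,.35,.35,.07,.25,1.57,0])
def fit():
    s=least_squares(res,P0);return s.x,np.abs(s.fun).max()
E
python3 - <<'E'
from h import *
log()
import fk;print(fk.fit())
E
```

```text
q [-0.709  1.047  0.846  0.265  1.702 -1.048] p [ 0.591  -0.2892  0.0143] rot [-3.14  -0.523  1.883] F [-0.7  0.2  1. ] open 0.0432 grip 40.0
(array([2.22893719e-01, 1.23082738e-05, 5.06199302e-01, 3.79587051e-01,
       7.64018362e-02, 3.43677582e-01, 1.57079559e+00, 4.64969567e-02]), np.float64(0.00015619930229465663))
```

```bash
cat >> fk.py <<'E'
P,_=fit()
lo=np.array([-2.53,-.77,.04,-1,.28,-3.11]);hi=np.array([2.53,2.02,2.7,4.14,2.66,3.11])
def ik(p,R,q0):
    f=lambda q:np.r_[fk(q,P)[0]-p,(fk(q,P)[1].inv()*Ro.from_matrix(R)).as_rotvec()*.3]
    s=least_squares(f,np.clip(q0,lo+1e-3,hi-1e-3),bounds=(lo,hi));return s.x,np.abs(s.fun).max()
E
cat >> h.py <<'E'
DISC=np.array([.4866,.0354,0])
def fin(az,foot,xy=DISC,tilt=30,s=.0529,off=.0088):
    "TCP pose with module upright at xy, foot height foot, tool pointing to azimuth az"
    A=np.radians(az);h=np.array([np.cos(A),np.sin(A),0]);y=np.array([-np.sin(A),np.cos(A),0]);t=np.radians(tilt)
    z=np.cos(t)*h-np.sin(t)*np.array([0,0,1]);g=np.array([xy[0],xy[1],foot+s])-h*off
    return g+.019*z,frame(z,y),g
E
python3 - <<'E'
from h import *
import fk
np.set_printoptions(precision=3,suppress=True)
q0=robot.observe()['qpos']
for az in (0,20,30,40,50,60,75,90):
    for foot in (.007,.12):
        p,R,g=fin(az,foot)
        best=min((fk.ik(p,R,q) for q in (q0,q0*0+[0,.5,1.5,.8,1,-1.5],[0,.5,1.5,1.5,1.2,-2])),key=lambda r:r[1])
        # body corners vs lens
        c=[g-R[:,2]*b+R[:,0]*i*.0375+R[:,1]*j*.095 for b in (.047,.12) for i in(-1,1) for j in (-1,1)]
        wr=p-R[:,2]*fk.P[5]
        print(az,foot,best[0],round(best[1],5),'wrist',wr,'maxy',max(k[1] for k in c),'lensdist',min(np.hypot(k[0]-.482,k[1]-.165) for k in c))
E
```

```text
0 0.007 [-0.289  0.173  2.296  1.346  0.28  -3.11 ] 0.11855 wrist [0.197 0.035 0.222] maxy 0.13040000000000002 lensdist 0.04337222100889025
0 0.12 [-0.294 -0.055  2.35   1.365  0.28  -3.11 ] 0.06749 wrist [0.197 0.035 0.335] maxy 0.13040000000000002 lensdist 0.04337222100889025
20 0.007 [-0.247  0.209  2.24   1.143  0.331 -3.11 ] 0.12783 wrist [ 0.214 -0.064  0.222] maxy 0.11415258716262859 lensdist 0.0762273972211548
20 0.12 [-0.339 -0.017  2.274  1.136  0.465 -3.11 ] 0.08051 wrist [ 0.214 -0.064  0.335] maxy 0.11415258716262859 lensdist 0.0762273972211548
30 0.007 [-0.297  0.24   2.177  1.     0.478 -3.11 ] 0.13566 wrist [ 0.235 -0.11   0.222] maxy 0.10229581637058738 lensdist 0.09363044003980006
30 0.12 [-0.394  0.022  2.194  1.006  0.637 -3.11 ] 0.09139 wrist [ 0.235 -0.11   0.335] maxy 0.10229581637058738 lensdist 0.09363044003980006
40 0.007 [-0.327  0.284  2.093  0.877  0.624 -3.11 ] 0.14375 wrist [ 0.264 -0.151  0.222] maxy 0.08840645004904228 lensdist 0.11077126989159909
40 0.12 [-0.422  0.079  2.094  0.898  0.8   -3.11 ] 0.10256 wrist [ 0.264 -0.151  0.335] maxy 0.088406450
[... 485 characters left out ...]
 0.23   1.853  0.734  1.116 -3.11 ] 0.11882 wrist [ 0.342 -0.216  0.335] maxy 0.05626695276765517 lensdist 0.14311182301703237
75 0.007 [-0.314  0.514  1.698  0.59   1.147 -3.11 ] 0.15542 wrist [ 0.412 -0.245  0.222] maxy 0.03028250498063872 lensdist 0.1649153933492248
75 0.12 [-0.389  0.366  1.644  0.656  1.357 -3.11 ] 0.12152 wrist [ 0.412 -0.245  0.335] maxy 0.03028250498063872 lensdist 0.1649153933492248
90 0.007 [-0.284  0.649  1.481  0.531  1.4   -3.11 ] 0.17557 wrist [ 0.487 -0.255  0.222] maxy 0.0046468060221313825 lensdist 0.1840796208679928
90 0.12 [-0.353  0.536  1.393  0.621  1.633 -3.11 ] 0.16277 wrist [ 0.487 -0.255  0.335] maxy 0.0046468060221313825 lensdist 0.1840796208679928
```

```bash
python3 - <<'E'
from h import *
import fk
np.set_printoptions(precision=3,suppress=True)
q0=robot.observe()['qpos'];F=np.diag([-1,-1,1])
print('regrasp',fk.ik(G+zt(30)*.019,frame(zt(30),n)@F,q0+[0,0,0,0,0,3.14]))
for az in (20,30,40,50,60,75,90):
    for foot in (.007,.12):
        p,R,g=fin(az,foot);R=R@F
        best=min((fk.ik(p,R,q) for q in (q0+[0,0,0,0,0,2],[0,.5,1.5,.8,1,0],[0,.5,1.5,1.5,1.2,-1])),key=lambda r:r[1])
        print(az,foot,best[0],round(best[1],5))
E
```

```text
regrasp (array([-0.709,  1.043,  0.85 ,  0.266,  1.701,  2.093]), np.float64(3.299661960332045e-10))
20 0.007 [-0.639  0.814  2.632  2.268  1.23  -1.839] 0.0
20 0.12 [-0.639  0.272  2.553  1.962  0.898 -1.232] 0.0
30 0.007 [-0.734  0.754  2.526  1.955  1.095 -1.719] 0.0
30 0.12 [-0.734  0.306  2.461  1.65   0.973 -1.136] 0.0
40 0.007 [-0.772  0.723  2.402  1.661  1.046 -1.551] 0.0
40 0.12 [-0.772  0.351  2.348  1.414  1.06  -1.06 ] 0.0
50 0.007 [-0.774  0.717  2.27   1.408  1.066 -1.394] 0.0
50 0.12 [-0.774  0.403  2.223  1.233  1.156 -1.004] 0.0
60 0.007 [-0.754  0.73   2.134  1.201  1.13  -1.272] 0.0
60 0.12 [-0.754  0.459  2.093  1.088  1.26  -0.966] 0.0
75 0.007 [-0.697  0.772  1.93   0.966  1.269 -1.155] 0.0
75 0.12 [-0.697  0.547  1.893  0.917  1.424 -0.938] 0.0
90 0.007 [-0.622  0.83   1.728  0.791  1.431 -1.101] 0.0
90 0.12 [-0.622  0.636  1.694  0.781  1.592 -0.94 ] 0.0
```

Request:
{"api": "step_arm", "payload": {
  "steps": [
    {"x": 0,"y": 0,"z": 0,"rx": 0,"ry": 0,"rz": 0,"claw": 1},
    {"x": 0,"y": 0,"z": 0,"rx": 0,"ry": 0,"rz": 0,"claw": 1},
    {"x": 0,"y": 0,"z": 0,"rx": 0,"ry": 0,"rz": 0,"claw": 1},
    {"x": 0,"y": 0,"z": 0,"rx": 0,"ry": 0,"rz": 0,"claw": 1},
    {"x": 0,"y": 0,"z": 0,"rx": 0,"ry": 0,"rz": 0,"claw": 1},
    {"x": 0,"y": 0,"z": 0,"rx": 0,"ry": 0,"rz": 0,"claw": 1},
    {"x": 0,"y": 0,"z": -0.05,"rx": 0,"ry": 0,"rz": 0,"claw": 1},
    {"x": 0,"y": 0,"z": -0.1,"rx": 0,"ry": 0,"rz": 0,"claw": 1},
    {"x": 0,"y": 0,"z": -0.15,"rx": 0,"ry": 0,"rz": 0,"claw": 1},
    {"x": 0,"y": 0,"z": -0.17,"rx": 0,"ry": 0,"rz": 0,"claw": 1},
    {"x": 0,"y": 0,"z": -0.17,"rx": 0,"ry": 0,"rz": 0,"claw": 1}
  ]
}}

```text
time: 5.63
tool_pos: [0.6119, -0.3525, 0.1285]
tool_rot: [3.138, -0.516, 1.884]
contact_force: [0.3, 0.1, -0.3]
opening: 0.0918
grip_force: 0.0
```

Request:
{"api": "step_arm", "payload": {
  "steps": [
    {"x": 0,"y": 0,"z": 0,"rx": 0,"ry": 0,"rz": 1,"claw": 1},
    {"x": 0,"y": 0,"z": 0,"rx": 0,"ry": 0,"rz": 1,"claw": 1},
    {"x": 0,"y": 0,"z": 0,"rx": 0,"ry": 0,"rz": 1,"claw": 1},
    {"x": 0,"y": 0,"z": 0,"rx": 0,"ry": 0,"rz": 1,"claw": 1},
    {"x": 0,"y": 0,"z": 0,"rx": 0,"ry": 0,"rz": 1,"claw": 1},
    {"x": 0,"y": 0,"z": 0,"rx": 0,"ry": 0,"rz": 1,"claw": 1},
    {"x": 0,"y": 0,"z": 0,"rx": 0,"ry": 0,"rz": 1,"claw": 1}
  ]
}}

```text
time: 6.22
tool_pos: [0.6105, -0.3487, 0.123]
tool_rot: [-2.748, -0.358, 1.02]
contact_force: [-0.1, -0.2, -1.0]
opening: 0.0921
grip_force: 0.0
```

Request:
{"api": "step_arm", "payload": {
  "steps": [
    {"x": 0,"y": 0,"z": 0,"rx": 0,"ry": 0,"rz": 1,"claw": 1},
    {"x": 0,"y": 0,"z": 0,"rx": 0,"ry": 0,"rz": 1,"claw": 1},
    {"x": 0,"y": 0,"z": 0,"rx": 0,"ry": 0,"rz": 1,"claw": 1},
    {"x": 0,"y": 0,"z": 0,"rx": 0,"ry": 0,"rz": 1,"claw": 1},
    {"x": 0,"y": 0,"z": 0,"rx": 0,"ry": 0,"rz": 1,"claw": 1},
    {"x": 0,"y": 0,"z": 0,"rx": 0,"ry": 0,"rz": 1,"claw": 1},
    {"x": 0,"y": 0,"z": 0,"rx": 0,"ry": 0,"rz": 1,"claw": 1}
  ]
}}

```text
time: 6.8
tool_pos: [0.6105, -0.3487, 0.123]
tool_rot: [-2.616, 0.006, 0.308]
contact_force: [0.6, -0.2, -0.8]
opening: 0.0921
grip_force: 0.0
```

Request:
{"api": "step_arm", "payload": {
  "steps": [
    {"x": 0,"y": 0,"z": 0,"rx": 0,"ry": 0,"rz": 1,"claw": 1},
    {"x": 0,"y": 0,"z": 0,"rx": 0,"ry": 0,"rz": 1,"claw": 1},
    {"x": 0,"y": 0,"z": 0,"rx": 0,"ry": 0,"rz": 1,"claw": 1},
    {"x": 0,"y": 0,"z": 0,"rx": 0,"ry": 0,"rz": 1,"claw": 1},
    {"x": 0,"y": 0,"z": 0,"rx": 0,"ry": 0,"rz": 1,"claw": 1},
    {"x": 0,"y": 0,"z": 0,"rx": 0,"ry": 0,"rz": 1,"claw": 1},
    {"x": 0,"y": 0,"z": 0,"rx": 0,"ry": 0,"rz": 1,"claw": 1}
  ]
}}

```text
time: 7.38
tool_pos: [0.6105, -0.3487, 0.123]
tool_rot: [-2.757, 0.367, -0.407]
contact_force: [0.2, -0.0, 0.2]
opening: 0.0919
grip_force: 0.0
```

Request:
{"api": "step_arm", "payload": {
  "steps": [
    {"x": 0,"y": 0,"z": 0,"rx": 0,"ry": 0,"rz": 1,"claw": 1},
    {"x": 0,"y": 0,"z": 0,"rx": 0,"ry": 0,"rz": 1,"claw": 1},
    {"x": 0,"y": 0,"z": 0,"rx": 0,"ry": 0,"rz": 1,"claw": 1},
    {"x": 0,"y": 0,"z": 0,"rx": 0,"ry": 0,"rz": 1,"claw": 1},
    {"x": 0,"y": 0,"z": 0,"rx": 0,"ry": 0,"rz": 1,"claw": 1},
    {"x": 0,"y": 0,"z": 0,"rx": 0,"ry": 0,"rz": 1,"claw": 1},
    {"x": 0,"y": 0,"z": 0,"rx": 0,"ry": 0,"rz": 1,"claw": 1},
    {"x": 0,"y": 0,"z": 0,"rx": 0,"ry": 0,"rz": 1,"claw": 1}
  ]
}}

```text
time: 8.05
tool_pos: [0.6105, -0.3487, 0.1231]
tool_rot: [3.138, 0.526, -1.26]
contact_force: [-0.5, -0.3, 0.4]
opening: 0.0916
grip_force: 0.0
```

```bash
python3 - <<'E'
from h import *
np.set_printoptions(precision=4,suppress=True)
log();F=np.diag([-1,-1,1])
cmd(G+zt(30)*.019,frame(zt(30),n)@F)
E
```

```text
q [-0.748  1.113  0.404  0.281  2.077  2.162] p [ 0.6105 -0.3487  0.1231] rot [ 3.138  0.526 -1.26 ] F [-0.5 -0.3  0.4] open 0.0916 grip 0.0
cmd [-0.0013 -0.0002  0.1666] [ 0.0033  0.0028 -0.0026] rows 2.9957293708773607 0.03167555818422415 t 8.05
```

Regrasp with the gripper turned by half a turn.

Request:
{"api": "step_arm", "payload": {
  "steps": [
    {"x": 0,"y": 0,"z": 0.05,"rx": 0.003,"ry": 0.003,"rz": -0.003,"claw": 1},
    {"x": -0.001,"y": 0,"z": 0.09,"rx": 0.003,"ry": 0.003,"rz": -0.003,"claw": 1},
    {"x": -0.001,"y": 0,"z": 0.13,"rx": 0.003,"ry": 0.003,"rz": -0.003,"claw": 1},
    {"x": -0.001,"y": 0,"z": 0.167,"rx": 0.003,"ry": 0.003,"rz": -0.003,"claw": 1},
    {"x": -0.001,"y": 0,"z": 0.167,"rx": 0.003,"ry": 0.003,"rz": -0.003,"claw": 1},
    {"x": -0.001,"y": 0,"z": 0.167,"rx": 0.003,"ry": 0.003,"rz": -0.003,"claw": -1},
    {"x": -0.001,"y": 0,"z": 0.167,"rx": 0.003,"ry": 0.003,"rz": -0.003,"claw": -1},
    {"x": -0.001,"y": 0,"z": 0.167,"rx": 0.003,"ry": 0.003,"rz": -0.003,"claw": -1},
    {"x": -0.001,"y": 0,"z": 0.167,"rx": 0.003,"ry": 0.003,"rz": -0.003,"claw": -1},
    {"x": -0.001,"y": 0,"z": 0.167,"rx": 0.003,"ry": 0.003,"rz": -0.003,"claw": -1},
    {"x": -0.001,"y": 0,"z": 0.167,"rx": 0.003,"ry": 0.003,"rz": -0.003,"claw": -1},
    {"x": -0.001,"y": 0,"z": 0.167,"rx": 0.003,"ry": 0.003,"rz": -0.003,"claw": -1}
  ]
}}

```text
time: 9.05
tool_pos: [0.5914, -0.29, 0.0169]
tool_rot: [-3.139, 0.52, -1.256]
contact_force: [-0.4, 0.1, 0.4]
opening: 0.0497
grip_force: 0.0
```

Request:
{"api": "step_arm", "payload": {
  "steps": [
    {"x": 0,"y": 0,"z": 0,"rx": 0,"ry": 0,"rz": 0,"claw": -1},
    {"x": 0,"y": 0,"z": 0,"rx": 0,"ry": 0,"rz": 0,"claw": -1},
    {"x": 0,"y": 0,"z": 0,"rx": 0,"ry": 0,"rz": 0,"claw": -1}
  ]
}}

```text
time: 9.3
tool_pos: [0.5912, -0.2898, 0.0168]
tool_rot: [-3.139, 0.52, -1.256]
contact_force: [-0.5, -1.5, 0.4]
opening: 0.0433
grip_force: 40.0
```

```bash
python3 - <<'E'
from h import *
import fk
np.set_printoptions(precision=3,suppress=True)
log();F=np.diag([-1,-1,1]);s=robot.observe()
R0=Ro.from_euler('xyz',s['tool_rot']);p0=s['tool_pos'];g=p0-.019*R0.as_matrix()[:,2];f=np.array([.5777,-.2479,0])
print('s',(g-f)@a,'off',g[2]-.022,'lat',(g-f)@n)
az=60;p1,R1,_=fin(az,.12,s=(g-f)@a,off=g[2]-.022);R1=R1@F
pl=p0+[0,0,.15];print('up',R0.inv().apply([0,0,.15])/.75)
# decompose: pitch 90 about y, then yaw: waypoints with yaw fraction k, pitch fraction k
Rm=R0.as_matrix();ax=Rm[:,1]
q=np.array(s['qpos']);prev=None
for k in np.linspace(0,1,9):
    R=Ro.from_euler('z',k*(az+72.05),degrees=True)*Ro.from_rotvec(np.radians(90)*k*(-n))*R0
    p=pl*(1-k)+p1*k;q,e=fk.ik(p,R.as_matrix(),q)
    print(round(k,3),q,round(e,5),'axis z',R.as_matrix()[:,2])
print(R1,R.as_matrix())
E
```

```text
q [-0.71   1.042  0.848  0.265  1.702  2.091] p [ 0.591 -0.29   0.017] rot [-3.139  0.52  -1.256] F [-0.5 -1.5  0.4] open 0.0433 grip 40.0
s 0.05349683238232141 off 0.01125278769722151 lat -7.663923272095002e-05
up [-0.099 -0.    -0.174]
0.0 [-0.71   0.929  0.68   0.286  1.972  2.17 ] 0.0 axis z [-0.152  0.473 -0.868]
0.125 [-0.593  0.764  0.939  0.12   1.739  1.948] 0.0 axis z [-0.179  0.263 -0.948]
0.25 [-0.493  0.591  1.222  0.025  1.454  1.753] 0.0 axis z [-0.098  0.081 -0.992]
0.375 [-0.427  0.425  1.5    0.004  1.148  1.534] 0.0 axis z [ 0.064 -0.025 -0.998]
0.5 [-0.417  0.282  1.755  0.108  0.856  1.197] 0.0 axis z [ 0.26  -0.026 -0.965]
0.625 [-0.484  0.187  1.965  0.46   0.671  0.584] 0.0 axis z [ 0.437  0.082 -0.896]
0.75 [-0.615  0.181  2.105  0.92   0.748 -0.183] 0.0 axis z [ 0.544  0.278 -0.792]
0.875 [-0.732  0.285  2.148  1.099  1.004 -0.694] 0.0 axis z [ 0.546  0.52  -0.657]
1.0 [-0.76   0.46   2.092  1.083  1.266 -0.97 ] 0.0 axis z [ 0.433  0.752 -0.498]
[[ 0.25   0.866  0.433]
 [ 0.433 -0.5    0.75 ]
 [ 0.866  0.    -0.5  ]] [[ 0.247  0.867  0.433]
 [ 0.432 -0.498  0.752]
 [ 0.867  0.001 -0.498]]
```

```bash
python3 - <<'E'
from h import *
np.set_printoptions(precision=3,suppress=True)
F=np.diag([-1,-1,1]);s=robot.observe()
R0=Ro.from_euler('xyz',s['tool_rot']);p0=s['tool_pos'];p1,_,_=fin(60,.12,s=.0535,off=.0113);pl=p0+[0,0,.15]
def W(k):return pl*(1-k)+p1*k,Ro.from_euler('z',k*132.05,degrees=True)*Ro.from_rotvec(np.radians(90)*k*(-n))*R0
for ka,ks in ((0,(.125,.25,.375)),(.375,(.5,.625,.75)),(.75,(.875,1))):
    pa,Ra=W(ka)
    for k in ks:
        p,R=W(k);rv=(Ra.inv()*R).as_rotvec();print(ka,k,Ra.inv().apply(p-pa)/.75,rv/(np.pi/4),np.degrees(np.linalg.norm(rv))/7.16)
E
```

```text
0 0.125 [-0.05  -0.001  0.029] [-0.151  0.248 -0.335] 2.7864766603468403
0 0.25 [-0.099 -0.002  0.058] [-0.236  0.485 -0.7  ] 5.554366587944244
0 0.375 [-0.149 -0.002  0.087] [-0.251  0.7   -1.088] 8.284120487346732
0.375 0.5 [-0.037 -0.044 -0.002] [ 0.06   0.248 -0.363] 2.7864766603468403
0.375 0.625 [-0.073 -0.089 -0.004] [ 0.192  0.485 -0.713] 5.554366587944244
0.375 0.75 [-0.11  -0.133 -0.006] [ 0.395  0.701 -1.044] 8.284120487346732
0.75 0.875 [ 0.008 -0.057  0.006] [ 0.251  0.248 -0.268] 2.786476660346838
0.75 1 [ 0.015 -0.113  0.013] [ 0.555  0.486 -0.486] 5.554366587944243
```

Request:
{"api": "step_arm", "payload": {
  "steps": [
    {"x": -0.02,"y": 0,"z": -0.04,"rx": 0,"ry": 0,"rz": 0,"claw": -1},
    {"x": -0.04,"y": 0,"z": -0.08,"rx": 0,"ry": 0,"rz": 0,"claw": -1},
    {"x": -0.06,"y": 0,"z": -0.11,"rx": 0,"ry": 0,"rz": 0,"claw": -1},
    {"x": -0.08,"y": 0,"z": -0.14,"rx": 0,"ry": 0,"rz": 0,"claw": -1},
    {"x": -0.099,"y": 0,"z": -0.174,"rx": 0,"ry": 0,"rz": 0,"claw": -1},
    {"x": -0.099,"y": 0,"z": -0.174,"rx": 0,"ry": 0,"rz": 0,"claw": -1},
    {"x": -0.099,"y": 0,"z": -0.174,"rx": 0,"ry": 0,"rz": 0,"claw": -1}
  ]
}}

```text
time: 9.88
tool_pos: [0.5918, -0.2907, 0.1677]
tool_rot: [-3.137, 0.517, -1.255]
contact_force: [0.0, 0.2, -4.3]
opening: 0.0434
grip_force: 40.0
```

```bash
python3 - <<'E'
from h import *
np.set_printoptions(precision=3,suppress=True)
s=robot.observe()
R0=Ro.from_euler('xyz',[-3.139,.52,-1.256]);pl=np.array([.5912,-.2898,.1668]);p1,_,_=fin(60,.12,s=.0535,off=.0113)
def W(k):return pl*(1-k)+p1*k,Ro.from_euler('z',k*132.05,degrees=True)*Ro.from_rotvec(np.radians(90)*k*(-n))*R0
for ka in (0,.25,.5,.75):
    pa,Ra=W(ka)
    for k in (ka+.125,ka+.25):
        p,R=W(k);rv=(Ra.inv()*R).as_rotvec();print(ka,k,Ra.inv().apply(p-pa)/.75,rv/(np.pi/4))
E
```

```text
0 0.125 [-0.05  -0.001  0.029] [-0.151  0.247 -0.336]
0 0.25 [-0.099 -0.002  0.058] [-0.236  0.484 -0.701]
0.25 0.375 [-0.047 -0.032  0.007] [-0.011  0.247 -0.368]
0.25 0.5 [-0.095 -0.064  0.013] [ 0.05   0.485 -0.737]
0.5 0.625 [-0.022 -0.053 -0.005] [ 0.13   0.248 -0.344]
0.5 0.75 [-0.044 -0.106 -0.011] [ 0.328  0.485 -0.662]
0.75 0.875 [ 0.008 -0.057  0.006] [ 0.252  0.248 -0.268]
0.75 1.0 [ 0.015 -0.113  0.013] [ 0.556  0.486 -0.486]
```

Request:
{"api": "step_arm", "payload": {
  "steps": [
    {"x": -0.05,"y": 0,"z": 0.029,"rx": -0.151,"ry": 0.247,"rz": -0.336,"claw": -1},
    {"x": -0.05,"y": 0,"z": 0.029,"rx": -0.151,"ry": 0.247,"rz": -0.336,"claw": -1},
    {"x": -0.05,"y": 0,"z": 0.029,"rx": -0.151,"ry": 0.247,"rz": -0.336,"claw": -1},
    {"x": -0.099,"y": -0.002,"z": 0.058,"rx": -0.236,"ry": 0.484,"rz": -0.701,"claw": -1},
    {"x": -0.099,"y": -0.002,"z": 0.058,"rx": -0.236,"ry": 0.484,"rz": -0.701,"claw": -1},
    {"x": -0.099,"y": -0.002,"z": 0.058,"rx": -0.236,"ry": 0.484,"rz": -0.701,"claw": -1},
    {"x": -0.099,"y": -0.002,"z": 0.058,"rx": -0.236,"ry": 0.484,"rz": -0.701,"claw": -1}
  ]
}}

```text
time: 10.47
tool_pos: [0.5645, -0.2048, 0.1647]
tool_rot: [-3.14, 0.131, -0.673]
contact_force: [1.5, -0.5, -3.5]
opening: 0.0433
grip_force: 40.0
```

Request:
{"api": "step_arm", "payload": {
  "steps": [
    {"x": -0.047,"y": -0.032,"z": 0.007,"rx": -0.011,"ry": 0.247,"rz": -0.368,"claw": -1},
    {"x": -0.047,"y": -0.032,"z": 0.007,"rx": -0.011,"ry": 0.247,"rz": -0.368,"claw": -1},
    {"x": -0.047,"y": -0.032,"z": 0.007,"rx": -0.011,"ry": 0.247,"rz": -0.368,"claw": -1},
    {"x": -0.095,"y": -0.064,"z": 0.013,"rx": 0.05,"ry": 0.485,"rz": -0.737,"claw": -1},
    {"x": -0.095,"y": -0.064,"z": 0.013,"rx": 0.05,"ry": 0.485,"rz": -0.737,"claw": -1},
    {"x": -0.095,"y": -0.064,"z": 0.013,"rx": 0.05,"ry": 0.485,"rz": -0.737,"claw": -1},
    {"x": -0.095,"y": -0.064,"z": 0.013,"rx": 0.05,"ry": 0.485,"rz": -0.737,"claw": -1}
  ]
}}

```text
time: 11.05
tool_pos: [0.5373, -0.1246, 0.1633]
tool_rot: [-3.137, -0.26, -0.104]
contact_force: [-0.5, 0.2, -3.8]
opening: 0.0431
grip_force: 40.0
```

Request:
{"api": "step_arm", "payload": {
  "steps": [
    {"x": -0.022,"y": -0.053,"z": -0.005,"rx": 0.13,"ry": 0.248,"rz": -0.344,"claw": -1},
    {"x": -0.022,"y": -0.053,"z": -0.005,"rx": 0.13,"ry": 0.248,"rz": -0.344,"claw": -1},
    {"x": -0.022,"y": -0.053,"z": -0.005,"rx": 0.13,"ry": 0.248,"rz": -0.344,"claw": -1},
    {"x": -0.044,"y": -0.106,"z": -0.011,"rx": 0.328,"ry": 0.485,"rz": -0.662,"claw": -1},
    {"x": -0.044,"y": -0.106,"z": -0.011,"rx": 0.328,"ry": 0.485,"rz": -0.662,"claw": -1},
    {"x": -0.044,"y": -0.106,"z": -0.011,"rx": 0.328,"ry": 0.485,"rz": -0.662,"claw": -1},
    {"x": -0.044,"y": -0.106,"z": -0.011,"rx": 0.328,"ry": 0.485,"rz": -0.662,"claw": -1},
    {"x": -0.044,"y": -0.106,"z": -0.011,"rx": 0.328,"ry": 0.485,"rz": -0.662,"claw": -1}
  ]
}}

```text
time: 11.72
tool_pos: [0.5151, -0.0433, 0.1645]
tool_rot: [-3.134, -0.659, 0.469]
contact_force: [-0.8, -0.0, -4.2]
opening: 0.0431
grip_force: 40.0
```

```bash
python3 - <<'E'
from h import *
np.set_printoptions(precision=4,suppress=True)
log();F=np.diag([-1,-1,1])
p,R,_=fin(60,.12,s=.0535,off=.0113);cmd(p,R@F)
E
```

```text
q [-0.62   0.185  2.101  0.922  0.756 -0.185] p [ 0.5151 -0.0433  0.1645] rot [-3.134 -0.659  0.469] F [-0.8 -0.  -4.2] open 0.0431 grip 40.0
cmd [ 0.0148 -0.1144  0.0133] [ 0.5483  0.478  -0.4887] rows 2.0878383614594638 5.507676963829876 t 11.7167
```

Request:
{"api": "step_arm", "payload": {
  "steps": [
    {"x": 0.008,"y": -0.057,"z": 0.006,"rx": 0.25,"ry": 0.245,"rz": -0.268,"claw": -1},
    {"x": 0.008,"y": -0.057,"z": 0.006,"rx": 0.25,"ry": 0.245,"rz": -0.268,"claw": -1},
    {"x": 0.008,"y": -0.057,"z": 0.006,"rx": 0.25,"ry": 0.245,"rz": -0.268,"claw": -1},
    {"x": 0.015,"y": -0.114,"z": 0.013,"rx": 0.548,"ry": 0.478,"rz": -0.489,"claw": -1},
    {"x": 0.015,"y": -0.114,"z": 0.013,"rx": 0.548,"ry": 0.478,"rz": -0.489,"claw": -1},
    {"x": 0.015,"y": -0.114,"z": 0.013,"rx": 0.548,"ry": 0.478,"rz": -0.489,"claw": -1},
    {"x": 0.015,"y": -0.114,"z": 0.013,"rx": 0.548,"ry": 0.478,"rz": -0.489,"claw": -1},
    {"x": 0.015,"y": -0.114,"z": 0.013,"rx": 0.548,"ry": 0.478,"rz": -0.489,"claw": -1},
    {"x": 0.015,"y": -0.114,"z": 0.013,"rx": 0.548,"ry": 0.478,"rz": -0.489,"claw": -1}
  ]
}}

```text
time: 12.47
tool_pos: [0.4889, 0.0397, 0.1639]
tool_rot: [3.141, -1.042, 1.045]
contact_force: [0.2, -0.2, -3.1]
opening: 0.0435
grip_force: 40.0
```

```bash
python3 - <<'E'
from h import *
np.set_printoptions(precision=4,suppress=True)
log();F=np.diag([-1,-1,1])
for f in (.03,.008): p,R,_=fin(60,f,s=.0535,off=.0113);cmd(p,R@F)
im,d=read_camera('side');cv2.imwrite('pics/s2.png',cv2.resize(im[80:280,150:410],None,fx=3,fy=3))
E
```

```text
q [-0.759  0.453  2.094  1.081  1.259 -0.961] p [0.4889 0.0397 0.1639] rot [ 3.141 -1.042  1.045] F [ 0.2 -0.2 -3.1] open 0.0435 grip 40.0
cmd [-0.1033  0.0002  0.0609] [ 0.003   0.0072 -0.0015] rows 2.156258631101614 0.04972355761214085 t 12.4667
cmd [-0.1286  0.0002  0.0757] [ 0.003   0.0072 -0.0015] rows 2.6838333672952963 0.04972355761214085 t 12.4667
```

View pics/s2.png

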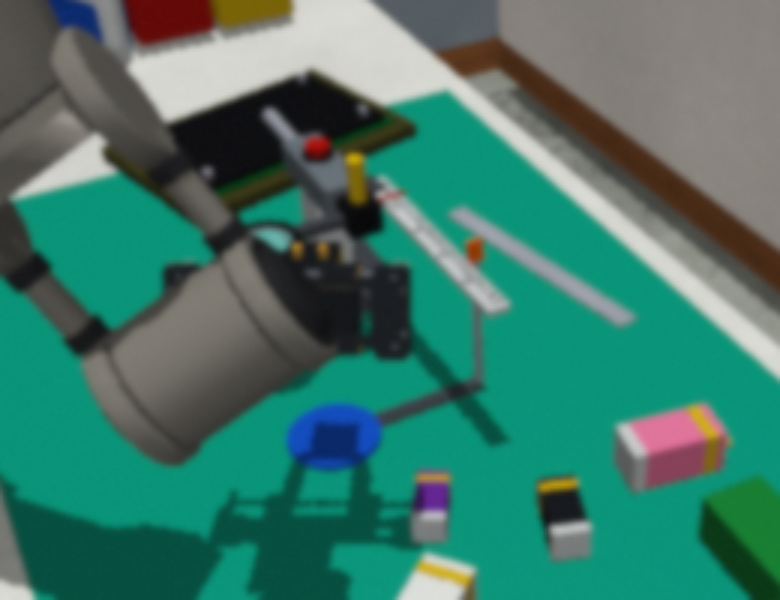

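The crop shows the module held upright above the disc: the terminals are at (310,250) and its shadow falls on the disc at (335,440).

Request:
{"api": "step_arm", "payload": {
  "steps": [
    {"x": -0.03,"y": 0,"z": 0.018,"rx": 0,"ry": 0,"rz": 0,"claw": -1},
    {"x": -0.06,"y": 0,"z": 0.035,"rx": 0,"ry": 0,"rz": 0,"claw": -1},
    {"x": -0.085,"y": 0,"z": 0.05,"rx": 0.003,"ry": 0.007,"rz": 0,"claw": -1},
    {"x": -0.103,"y": 0,"z": 0.061,"rx": 0.003,"ry": 0.007,"rz": 0,"claw": -1},
    {"x": -0.116,"y": 0,"z": 0.068,"rx": 0.003,"ry": 0.007,"rz": 0,"claw": -1},
    {"x": -0.124,"y": 0,"z": 0.073,"rx": 0.003,"ry": 0.007,"rz": 0,"claw": -1},
    {"x": -0.129,"y": 0,"z": 0.076,"rx": 0.003,"ry": 0.007,"rz": 0,"claw": -1},
    {"x": -0.129,"y": 0,"z": 0.076,"rx": 0.003,"ry": 0.007,"rz": 0,"claw": -1},
    {"x": -0.129,"y": 0,"z": 0.076,"rx": 0.003,"ry": 0.007,"rz": 0,"claw": -1}
  ]
}}

```text
time: 13.27
tool_pos: [0.4895, 0.0403, 0.0526]
tool_rot: [3.136, -1.048, 1.054]
contact_force: [0.3, 0.7, -2.7]
opening: 0.0426
grip_force: 40.0
```

```bash
python3 - <<'E'
from h import *
np.set_printoptions(precision=4,suppress=True)
log();F=np.diag([-1,-1,1])
for f in (.006,.0045): p,R,_=fin(60,f,s=.0535,off=.0113);cmd(p,R@F)
E
```

```text
q [-0.759  0.725  2.134  1.194  1.134 -1.27 ] p [0.4895 0.0403 0.0526] rot [ 3.136 -1.048  1.054] F [ 0.3  0.7 -2.7] open 0.0426 grip 40.0
cmd [-0.0034 -0.0001  0.0011] [-0.0004 -0.001   0.0043] rows 0.06347510879989754 0.028036341937398967 t 13.2667
cmd [-0.0051 -0.0001  0.0021] [-0.0004 -0.001   0.0043] rows 0.09893858008136193 0.028036341937398967 t 13.2667
```

Request:
{"api": "step_arm", "payload": {
  "steps": [
    {"x": -0.0012,"y": 0,"z": 0.0007,"rx": 0,"ry": 0,"rz": 0,"claw": -1},
    {"x": -0.0023,"y": 0,"z": 0.0013,"rx": 0,"ry": 0,"rz": 0,"claw": -1},
    {"x": -0.0023,"y": 0,"z": 0.0013,"rx": 0,"ry": 0,"rz": 0,"claw": -1},
    {"x": -0.0023,"y": 0,"z": 0.0013,"rx": 0,"ry": 0,"rz": 0,"claw": -1}
  ]
}}

```text
time: 13.6
tool_pos: [0.4897, 0.0402, 0.0507]
tool_rot: [3.135, -1.049, 1.054]
contact_force: [0.1, -1.4, 0.6]
opening: 0.0431
grip_force: 40.0
```

Request:
{"api": "step_arm", "payload": {
  "steps": [
    {"x": -0.001,"y": 0,"z": 0.0006,"rx": 0,"ry": 0,"rz": 0,"claw": -1},
    {"x": -0.001,"y": 0,"z": 0.0006,"rx": 0,"ry": 0,"rz": 0,"claw": -1},
    {"x": -0.001,"y": 0,"z": 0.0006,"rx": 0,"ry": 0,"rz": 0,"claw": -1}
  ]
}}

```text
time: 13.85
tool_pos: [0.4899, 0.0404, 0.0506]
tool_rot: [3.135, -1.052, 1.054]
contact_force: [0.1, -1.1, 8.3]
opening: 0.0429
grip_force: 40.0
```

Seated on the disc (reaction +8 N). Open the gripper and back out along the tool axis.

Request:
{"api": "step_arm", "payload": {
  "steps": [
    {"x": 0.001,"y": 0,"z": -0.0006,"rx": 0,"ry": 0,"rz": 0,"claw": -1},
    {"x": 0.001,"y": 0,"z": -0.0006,"rx": 0,"ry": 0,"rz": 0,"claw": -0.05},
    {"x": 0.001,"y": 0,"z": -0.0006,"rx": 0,"ry": 0,"rz": 0,"claw": 0.2},
    {"x": 0.001,"y": 0,"z": -0.0006,"rx": 0,"ry": 0,"rz": 0,"claw": 0.6},
    {"x": 0.001,"y": 0,"z": -0.0006,"rx": 0,"ry": 0,"rz": 0,"claw": 0.8},
    {"x": 0.001,"y": 0,"z": -0.0006,"rx": 0,"ry": 0,"rz": 0,"claw": 0.8},
    {"x": 0.001,"y": 0,"z": -0.0006,"rx": 0,"ry": 0,"rz": 0,"claw": 0.8},
    {"x": 0.001,"y": 0,"z": -0.0006,"rx": 0,"ry": 0,"rz": 0,"claw": 0.8}
  ]
}}

```text
time: 14.52
tool_pos: [0.4892, 0.0404, 0.0499]
tool_rot: [3.138, -1.048, 1.053]
contact_force: [0.5, -0.2, 0.1]
opening: 0.0786
grip_force: 0.0
```

Request:
{"api": "step_arm", "payload": {
  "steps": [
    {"x": 0,"y": 0,"z": -0.03,"rx": 0,"ry": 0,"rz": 0,"claw": 0.8},
    {"x": 0,"y": 0,"z": -0.07,"rx": 0,"ry": 0,"rz": 0,"claw": 0.8},
    {"x": 0,"y": 0,"z": -0.11,"rx": 0,"ry": 0,"rz": 0,"claw": 0.8},
    {"x": 0,"y": 0,"z": -0.15,"rx": 0,"ry": 0,"rz": 0,"claw": 0.8},
    {"x": 0,"y": 0,"z": -0.16,"rx": 0,"ry": 0,"rz": 0,"claw": 0.8},
    {"x": 0,"y": 0,"z": -0.16,"rx": 0,"ry": 0,"rz": 0,"claw": 0.8},
    {"x": 0,"y": 0,"z": -0.16,"rx": 0,"ry": 0,"rz": 0,"claw": 0.8}
  ]
}}

```text
time: 15.1
tool_pos: [0.4375, -0.0496, 0.1097]
tool_rot: [3.138, -1.048, 1.052]
contact_force: [0.4, -0.1, -0.0]
opening: 0.0825
grip_force: 0.0
```

```bash
python3 - <<'E'
from h import *
import fk
np.set_printoptions(precision=4,suppress=True)
log()
im,d=read_camera('top');cv2.imwrite('pics/top2.png',im);np.save('top2.npy',d);W=world('top',d)
im2,d2=read_camera('side')
H,S,V=[x.astype(int) for x in cv2.split(cv2.cvtColor(im,cv2.COLOR_BGR2HSV))]
c=np.hstack([cv2.resize(im[170:270,180:310],(390,300)),cv2.resize(im2[130:260,180:349],(390,300))]);cv2.imwrite('pics/c3.png',c)
P=W[(W[...,2]>.075)&(W[...,2]<.1)&(np.hypot(W[...,0]-.4866,W[...,1]-.0354)<.05)]
print(len(P),P.mean(0) if len(P) else '', cv2.minAreaRect((P[:,:2]*1000).astype(np.float32)) if len(P)>5 else '')
m=((abs(H-110)<12)&(S>150));m[:205]=0;m[250:]=0;m[:,:250]=0;m[:,295:]=0;print('disc px',m.sum())
E
```

```text
q [-0.999  0.599  2.076  0.926  1.301 -1.145] p [ 0.4375 -0.0496  0.1097] rot [ 3.138 -1.048  1.052] F [ 0.4 -0.1 -0. ] open 0.0825 grip 0.0
287 [0.4904 0.035  0.0956] ((490.55029296875, 35.993736267089844), (44.220149993896484, 44.12322235107422), 58.30116271972656)
disc px 497
```

View pics/c3.png

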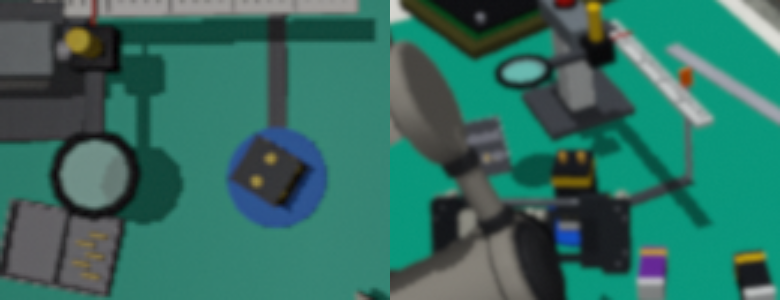

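The left crop shows the module standing on the disc at (270,175) with both terminals up. The right crop shows it clear of the gripper. It measures 4 mm off centre. Next comes the button.

```bash
python3 - <<'E'
from h import *
import fk
np.set_printoptions(precision=3,suppress=True)
q=np.array(robot.observe()['qpos']);R0=Ro.from_euler('xyz',robot.observe()['tool_rot']);p0=robot.observe()['tool_pos']
pa=p0+[-.02,-.03,.25]
B=np.array([.5809,.265,.182])
for sg in (1,-1):
    R1=Ro.from_matrix(frame([0,0,-1],sg*np.array([-.02,1,0])));rv=(R0.inv()*R1).as_rotvec();qq=q
    qq,e=fk.ik(pa,R0.as_matrix(),q);print(sg,'up',qq,e,np.degrees(np.linalg.norm(rv)))
    for k in (.25,.5,.75,1):
        R=R0*Ro.from_rotvec(rv*k);qq,e=fk.ik(pa*(1-k)+(B+[0,0,.12])*k,R.as_matrix(),qq);print(k,qq,round(e,5))
    print(fk.ik(B+[0,0,-.008],R1.as_matrix(),qq))
    for k in (.5,1):
        print('c',R0.inv().apply(pa-p0)/.75)
        Ra=R0*Ro.from_rotvec(rv*(k-.5));print(k,Ra.inv().apply((B+[0,0,.12]-pa)*.5)/.75,rv*.5/(np.pi/4))
E
```

```text
1 up [-1.075  0.183  1.785  0.859  1.801 -0.636] 3.119027258691176e-11 129.50844007194024
0.25 [-0.713  0.221  1.621  0.742  1.739 -0.832] 0.0
0.5 [-0.344  0.285  1.414  0.554  1.681 -0.969] 0.0
0.75 [ 0.004  0.388  1.186  0.297  1.656 -1.1  ] 0.0
1 [ 0.308  0.521  0.971  0.     1.65  -1.283] 0.0
(array([ 0.308,  0.573,  1.224, -0.   ,  1.344, -1.283]), np.float64(6.038960558364301e-09))
c [ 0.265 -0.003 -0.208]
0.5 [ 0.093 -0.019  0.238] [ 0.694 -0.392 -1.198]
c [ 0.265 -0.003 -0.208]
1 [0.072 0.189 0.158] [ 0.694 -0.392 -1.198]
-1 up [-1.075  0.183  1.785  0.859  1.801 -0.636] 3.119027258691176e-11 82.26687645604666
0.25 [-0.764 -0.008  1.846  0.804  1.454 -0.114] 0.0
0.5 [-0.288 -0.005  1.729  0.508  1.182  0.646] 0.0
0.75 [0.099 0.2   1.437 0.148 1.274 1.388] 0.0
1 [0.308 0.521 0.971 0.    1.65  1.859] 0.0
(array([ 0.308,  0.573,  1.224, -0.   ,  1.344,  1.859]), np.float64(6.041346318779512e-09))
c [ 0.265 -0.003 -0.208]
0.5 [ 0.093 -0.019  0.238] [-0.343 -0.606  0.593]
c [ 0.265 -0.003 -0.208]
1 [ 0.153 -0.135  0.156] [-0.343 -0.606  0.593]
```

Request:
{"api": "step_arm", "payload": {
  "steps": [
    {"x": 0.04,"y": 0,"z": -0.05,"rx": 0,"ry": 0,"rz": 0,"claw": 0.8},
    {"x": 0.08,"y": 0,"z": -0.08,"rx": 0,"ry": 0,"rz": 0,"claw": 0.8},
    {"x": 0.265,"y": 0,"z": -0.208,"rx": 0,"ry": 0,"rz": 0,"claw": -1},
    {"x": 0.265,"y": 0,"z": -0.208,"rx": 0,"ry": 0,"rz": 0,"claw": -1},
    {"x": 0.265,"y": 0,"z": -0.208,"rx": 0,"ry": 0,"rz": 0,"claw": -1},
    {"x": 0.265,"y": 0,"z": -0.208,"rx": 0,"ry": 0,"rz": 0,"claw": -1},
    {"x": 0.265,"y": 0,"z": -0.208,"rx": 0,"ry": 0,"rz": 0,"claw": -1},
    {"x": 0.265,"y": 0,"z": -0.208,"rx": 0,"ry": 0,"rz": 0,"claw": -1},
    {"x": 0.265,"y": 0,"z": -0.208,"rx": 0,"ry": 0,"rz": 0,"claw": -1}
  ]
}}

```text
time: 15.95
tool_pos: [0.419, -0.0797, 0.359]
tool_rot: [3.14, -1.049, 1.052]
contact_force: [-0.4, 0.2, 0.4]
opening: 0.0405
grip_force: 0.0
```

Request:
{"api": "step_arm", "payload": {
  "steps": [
    {"x": 0.093,"y": -0.019,"z": 0.238,"rx": -0.343,"ry": -0.606,"rz": 0.593,"claw": -1},
    {"x": 0.093,"y": -0.019,"z": 0.238,"rx": -0.343,"ry": -0.606,"rz": 0.593,"claw": -1},
    {"x": 0.093,"y": -0.019,"z": 0.238,"rx": -0.343,"ry": -0.606,"rz": 0.593,"claw": -1},
    {"x": 0.093,"y": -0.019,"z": 0.238,"rx": -0.343,"ry": -0.606,"rz": 0.593,"claw": -1},
    {"x": 0.093,"y": -0.019,"z": 0.238,"rx": -0.343,"ry": -0.606,"rz": 0.593,"claw": -1},
    {"x": 0.093,"y": -0.019,"z": 0.238,"rx": -0.343,"ry": -0.606,"rz": 0.593,"claw": -1},
    {"x": 0.093,"y": -0.019,"z": 0.238,"rx": -0.343,"ry": -0.606,"rz": 0.593,"claw": -1},
    {"x": 0.093,"y": -0.019,"z": 0.238,"rx": -0.343,"ry": -0.606,"rz": 0.593,"claw": -1}
  ]
}}

```text
time: 16.62
tool_pos: [0.5009, 0.094, 0.3301]
tool_rot: [-2.98, -0.515, 0.455]
contact_force: [0.2, -0.0, 0.9]
opening: 0.0005
grip_force: 0.0
```

```bash
python3 - <<'E'
from h import *
np.set_printoptions(precision=4,suppress=True)
log();cmd([.5809,.265,.302],frame([0,0,-1],[.02,-1,0]))
E
```

```text
q [-0.282  0.001  1.723  0.503  1.181  0.653] p [0.5009 0.094  0.3301] rot [-2.98  -0.515  0.455] F [ 0.2 -0.   0.9] open 0.0005 grip 0.0
cmd [ 0.1521 -0.135   0.1529] [-0.3411 -0.601   0.5934] rows 4.576087978183782 5.724664419385254 t 16.6167
```

Request:
{"api": "step_arm", "payload": {
  "steps": [
    {"x": 0.152,"y": -0.135,"z": 0.153,"rx": -0.341,"ry": -0.601,"rz": 0.593,"claw": -1},
    {"x": 0.152,"y": -0.135,"z": 0.153,"rx": -0.341,"ry": -0.601,"rz": 0.593,"claw": -1},
    {"x": 0.152,"y": -0.135,"z": 0.153,"rx": -0.341,"ry": -0.601,"rz": 0.593,"claw": -1},
    {"x": 0.152,"y": -0.135,"z": 0.153,"rx": -0.341,"ry": -0.601,"rz": 0.593,"claw": -1},
    {"x": 0.152,"y": -0.135,"z": 0.153,"rx": -0.341,"ry": -0.601,"rz": 0.593,"claw": -1},
    {"x": 0.152,"y": -0.135,"z": 0.153,"rx": -0.341,"ry": -0.601,"rz": 0.593,"claw": -1},
    {"x": 0.152,"y": -0.135,"z": 0.153,"rx": -0.341,"ry": -0.601,"rz": 0.593,"claw": -1},
    {"x": 0.152,"y": -0.135,"z": 0.153,"rx": -0.341,"ry": -0.601,"rz": 0.593,"claw": -1}
  ]
}}

```text
time: 17.28
tool_pos: [0.5814, 0.2642, 0.296]
tool_rot: [3.138, 0.011, 0.022]
contact_force: [0.9, -0.4, -1.4]
opening: 0.0002
grip_force: 0.0
```

```bash
python3 - <<'E'
from h import *
np.set_printoptions(precision=4,suppress=True)
log();cmd([.5809,.265,.190],frame([0,0,-1],[.02,-1,0]));cmd([.5809,.265,.174],frame([0,0,-1],[.02,-1,0]))
E
```

```text
q [ 0.307  0.53   0.971 -0.     1.652  1.855] p [0.5814 0.2642 0.296 ] rot [3.138 0.011 0.022] F [ 0.9 -0.4 -1.4] open 0.0002 grip 0.0
cmd [ 0.0009 -0.0016  0.1413] [0.0045 0.0137 0.0029] rows 2.5416223508462332 0.09259392505235446 t 17.2833
cmd [ 0.0011 -0.0016  0.1626] [0.0045 0.0137 0.0029] rows 2.92530259790522 0.09259392505235446 t 17.2833
```

Request:
{"api": "step_arm", "payload": {
  "steps": [
    {"x": 0.001,"y": -0.002,"z": 0.05,"rx": 0.004,"ry": 0.013,"rz": 0,"claw": -1},
    {"x": 0.001,"y": -0.002,"z": 0.1,"rx": 0.004,"ry": 0.013,"rz": 0,"claw": -1},
    {"x": 0.001,"y": -0.002,"z": 0.135,"rx": 0.004,"ry": 0.013,"rz": 0,"claw": -1},
    {"x": 0.001,"y": -0.002,"z": 0.15,"rx": 0.004,"ry": 0.013,"rz": 0,"claw": -1},
    {"x": 0.001,"y": -0.002,"z": 0.155,"rx": 0.004,"ry": 0.013,"rz": 0,"claw": -1},
    {"x": 0.001,"y": -0.002,"z": 0.16,"rx": 0.004,"ry": 0.013,"rz": 0,"claw": -1},
    {"x": 0.001,"y": -0.002,"z": 0.162,"rx": 0.004,"ry": 0.013,"rz": 0,"claw": -1},
    {"x": 0.001,"y": -0.002,"z": 0.162,"rx": 0.004,"ry": 0.013,"rz": 0,"claw": -1},
    {"x": 0.001,"y": -0.002,"z": 0.162,"rx": 0.004,"ry": 0.013,"rz": 0,"claw": -1}
  ]
}}

```text
time: 18.03
tool_pos: [0.5832, 0.2629, 0.1831]
tool_rot: [-3.137, -0.016, 0.019]
contact_force: [0.2, 0.6, 0.4]
opening: 0.0004
grip_force: 0.0
```

Request:
{"api": "step_arm", "payload": {
  "steps": [
    {"x": 0,"y": 0,"z": 0.004,"rx": 0,"ry": 0,"rz": 0,"claw": -1},
    {"x": 0,"y": 0,"z": 0.008,"rx": 0,"ry": 0,"rz": 0,"claw": -1},
    {"x": 0,"y": 0,"z": 0.011,"rx": 0,"ry": 0,"rz": 0,"claw": -1},
    {"x": 0,"y": 0,"z": 0.011,"rx": 0,"ry": 0,"rz": 0,"claw": -1},
    {"x": 0,"y": 0,"z": 0.011,"rx": 0,"ry": 0,"rz": 0,"claw": -1}
  ]
}}

```text
time: 18.45
tool_pos: [0.5827, 0.263, 0.1735]
tool_rot: [-3.138, -0.014, 0.018]
contact_force: [0.0, -0.2, -0.0]
opening: 0.0006
grip_force: 0.0
```

Request:
{"api": "step_arm", "payload": {
  "steps": [
    {"x": 0,"y": 0,"z": 0.002,"rx": 0,"ry": 0,"rz": 0,"claw": -1},
    {"x": 0,"y": 0,"z": 0.003,"rx": 0,"ry": 0,"rz": 0,"claw": -1},
    {"x": 0,"y": 0,"z": 0.003,"rx": 0,"ry": 0,"rz": 0,"claw": -1},
    {"x": 0,"y": 0,"z": 0.003,"rx": 0,"ry": 0,"rz": 0,"claw": -1}
  ]
}}

```text
time: 18.78
tool_pos: [0.5829, 0.263, 0.1715]
tool_rot: [-3.138, -0.014, 0.018]
contact_force: [0.6, 0.5, -0.2]
opening: 0.0006
grip_force: 0.0
```

```bash
python3 - <<'E'
from h import *
np.set_printoptions(precision=4,suppress=True)
log()
R=frame([0,0,-1],[.02,-1,0])
print('handle est',.4866+.1-.02*.127)
cmd([.583,.163,.30],R)
E
```

```text
q [ 0.305  0.567  1.242 -0.001  1.318  1.857] p [0.5829 0.263  0.1715] rot [-3.138 -0.014  0.018] F [ 0.6  0.5 -0.2] open 0.0006 grip 0.0
handle est 0.58406
cmd [ 0.0002  0.1328 -0.1719] [-0.0044 -0.0181 -0.0021] rows 3.906037925632247 0.1179014539922122 t 18.7833
```

```bash
python3 - <<'E'
from h import *
im,d=read_camera('side');i2,d2=read_camera('top')
print([np.round(proj(c,X),1) for c in('side','top') for X in ([.5829,.263,.1715],[.5809,.265,.182])])
c=np.hstack([cv2.resize(im[80:180,200:330],(390,300)),cv2.resize(i2[130:230,120:250],(390,300))]);cv2.imwrite('pics/c4.png',c)
E
```

```text
[array([257.4, 131.1]), array([256.1, 127.9]), array([169.1, 185. ]), array([166.8, 185.3])]
```

View pics/c4.png

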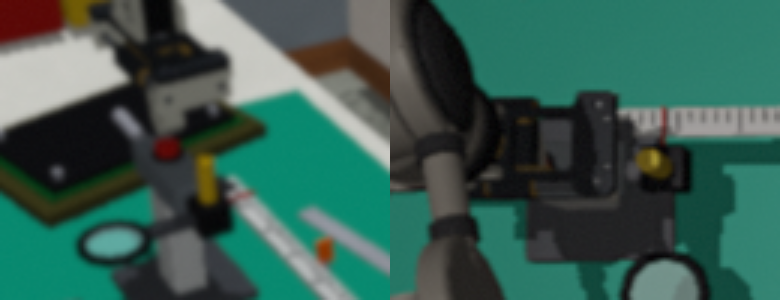

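The left half shows the gripper over the button at (168,148), but the button's red top is not hidden by fingertips. The depth data will tell where they really are.

```bash
python3 - <<'E'
from h import *
np.set_printoptions(precision=3,suppress=True,linewidth=200)
im,d=read_camera('side');W=world('side',d)
H,S,V=[x.astype(int) for x in cv2.split(cv2.cvtColor(im,cv2.COLOR_BGR2HSV))]
m=((H<8)|(H>172))&(S>140);m[:115]=0;m[145:]=0;m[:,:240]=0;m[:,275:]=0
P=W[m];print('red',m.sum(),np.median(P,0),P.min(0),P.max(0));v,u=np.nonzero(m);print(u.min(),u.max(),v.min(),v.max())
for r in range(112,140,2): print(r,[f"{W[r,c,0]:.2f},{W[r,c,1]:.2f},{W[r,c,2]:.3f}" for c in range(246,274,4)])
im0=cv2.imread('pics/side0.png');H,S,V=[x.astype(int) for x in cv2.split(cv2.cvtColor(im0,cv2.COLOR_BGR2HSV))]
m=((H<8)|(H>172))&(S>140);m[:115]=0;m[145:]=0;m[:,:240]=0;m[:,275:]=0
v,u=np.nonzero(m);print('start',m.sum(),u.min(),u.max(),v.min(),v.max(), np.median(world('side',np.load('side0.npy'))[m],0))
log()
E
```

```text
red 54 [0.577 0.262 0.18 ] [0.565 0.253 0.03 ] [0.686 0.544 0.186]
251 259 126 132
112 ['0.68,0.68,0.033', '0.57,0.27,0.236', '0.55,0.18,0.279', '0.56,0.18,0.277', '0.57,0.18,0.274', '0.59,0.18,0.271', '0.60,0.18,0.270']
114 ['0.68,0.66,0.034', '0.57,0.27,0.228', '0.55,0.18,0.274', '0.56,0.18,0.271', '0.57,0.18,0.270', '0.59,0.18,0.266', '0.75,0.58,0.047']
116 ['0.67,0.64,0.034', '0.57,0.27,0.222', '0.55,0.18,0.269', '0.56,0.18,0.264', '0.73,0.61,0.034', '0.74,0.60,0.036', '0.75,0.57,0.044']
118 ['0.23,-0.80,0.780', '0.57,0.28,0.213', '0.57,0.25,0.226', '0.58,0.24,0.224', '0.72,0.59,0.036', '0.73,0.59,0.033', '0.75,0.58,0.031']
120 ['0.66,0.61,0.032', '0.67,0.60,0.033', '0.57,0.24,0.221', '0.58,0.25,0.215', '0.71,0.57,0.036', '0.73,0.57,0.034', '0.74,0.57,0.031']
122 ['0.58,0.36,0.159', '0.67,0.59,0.033', '0.57,0.25,0.212', '0.59,0.25,0.206', '0.71,0.56,0.036', '0.72,0.55,0.038', '0.74,0.56,0.029']
124 ['0.57,0.34,0.161', '0.66,0.57,0.033', '0.59,0.31,0.171', '0.69,0.55,0.036', '0.70,0.55,0.031', '0.72,0.56,0.024', '0.73,0.55,0.023']
126 ['0.56,0.31,0.171', '0.58,0.31,0.168', '0.58,0
[... 395 characters left out ...]
.27,0.170', '0.57,0.26,0.174', '0.58,0.25,0.174', '0.59,0.25,0.171', '0.58,0.17,0.215', '0.59,0.16,0.214']
134 ['0.56,0.30,0.153', '0.56,0.27,0.167', '0.57,0.26,0.168', '0.58,0.25,0.171', '0.59,0.24,0.170', '0.58,0.17,0.210', '0.59,0.16,0.208']
136 ['0.56,0.30,0.144', '0.56,0.26,0.163', '0.56,0.24,0.170', '0.57,0.24,0.169', '0.58,0.23,0.171', '0.57,0.16,0.205', '0.59,0.17,0.202']
138 ['0.61,0.50,0.021', '0.56,0.26,0.155', '0.56,0.23,0.169', '0.57,0.22,0.170', '0.58,0.22,0.172', '0.57,0.17,0.197', '0.59,0.17,0.195']
start 55 252 259 125 132 [0.578 0.263 0.18 ]
q [ 0.305  0.567  1.242 -0.001  1.318  1.857] p [0.583 0.263 0.172] rot [-3.138 -0.014  0.018] F [ 0.1 -0.1  0.4] open 0.0003 grip 0.0
```

The button has not moved. By the depth image the shut fingertips end about 30 mm above it, so I descend carefully and watch the force.

Request:
{"api": "step_arm", "payload": {
  "steps": [
    {"x": 0,"y": 0,"z": 0.005,"rx": 0,"ry": 0,"rz": 0,"claw": -1},
    {"x": 0,"y": 0,"z": 0.01,"rx": 0,"ry": 0,"rz": 0,"claw": -1},
    {"x": 0,"y": 0,"z": 0.013,"rx": 0,"ry": 0,"rz": 0,"claw": -1},
    {"x": 0,"y": 0,"z": 0.013,"rx": 0,"ry": 0,"rz": 0,"claw": -1}
  ]
}}

```text
time: 19.27
tool_pos: [0.5826, 0.2629, 0.1607]
tool_rot: [-3.139, -0.013, 0.018]
contact_force: [-0.1, -0.5, -0.8]
opening: 0.0004
grip_force: 0.0
```

```bash
python3 - <<'E'
from h import *
np.set_printoptions(precision=3,suppress=True,linewidth=200)
log()
im,d=read_camera('side');W=world('side',d)
for r in range(110,136,2): print(r,[f"{W[r,c,0]:.2f},{W[r,c,1]:.2f},{W[r,c,2]:.3f}" for c in range(248,274,4)])
big=cv2.resize(im[85:150,215:300],(782,598),interpolation=cv2.INTER_CUBIC);cv2.imwrite('pics/c5.png',big)
E
```

```text
q [ 0.304  0.576  1.257 -0.001  1.296  1.857] p [0.583 0.263 0.161] rot [-3.139 -0.013  0.018] F [-0.1 -0.5 -0.8] open 0.0004 grip 0.0
110 ['0.55,0.22,0.267', '0.55,0.18,0.288', '0.55,0.17,0.289', '0.57,0.17,0.284', '0.58,0.17,0.282', '0.59,0.17,0.278', '0.60,0.18,0.273']
112 ['0.69,0.67,0.034', '0.54,0.17,0.285', '0.55,0.17,0.282', '0.57,0.17,0.277', '0.58,0.18,0.271', '0.59,0.18,0.270', '0.60,0.18,0.266']
114 ['0.68,0.66,0.032', '0.54,0.18,0.276', '0.56,0.18,0.273', '0.57,0.18,0.269', '0.58,0.18,0.268', '0.59,0.18,0.264', '0.60,0.18,0.262']
116 ['0.68,0.63,0.036', '0.54,0.18,0.271', '0.56,0.18,0.266', '0.57,0.18,0.264', '0.58,0.17,0.263', '0.59,0.18,0.258', '0.60,0.18,0.254']
118 ['0.67,0.62,0.036', '0.54,0.18,0.262', '0.55,0.18,0.262', '0.57,0.18,0.259', '0.58,0.18,0.254', '0.74,0.59,0.032', '0.75,0.57,0.037']
120 ['0.67,0.61,0.032', '0.57,0.26,0.216', '0.55,0.18,0.255', '0.59,0.25,0.215', '0.72,0.58,0.032', '0.73,0.57,0.032', '0.75,0.57,0.028']
122 ['0.66,0.59,0.034', '0.57,0.26,0.207', '0.58,0.25,0.211', '0.59,0.25,0.209', '0.71,0.56,0.032', '0.73,0.56,0.026', '0.75,0.56,0.025']
124 ['0.58,0.35,0.158', '0.57,0.27,0.197', '0.58,0.24,0.206', '0.59,0.25,0.200', '0.71,0.56,0.025', '0.73,0.55,0.026', '0.74,0.55,0.021']
126 ['0.57,0.31,0.170', '0.57,0.27,0.191', '0.58,0.26,0.193', '0.69,0.54,0.029', '0.71,0.54,0.027', '0.72,0.54,0.023', '0.74,0.53,0.023']
128 ['0.57,0.30,0.169', '0.57,0.27,0.182', '0.58,0.26,0.184', '0.60,0.28,0.168', '0.70,0.54,0.021', '0.72,0.53,0.017', '0.73,0.53,0.017']
130 ['0.56,0.29,0.168', '0.57,0.27,0.177', '0.58,0.26,0.179', '0.59,0.26,0.175', '0.70,0.52,0.021', '0.71,0.52,0.015', '0.73,0.53,0.008']
132 ['0.56,0.28,0.170', '0.56,0.26,0.175', '0.58,0.25,0.174', '0.59,0.26,0.170', '0.69,0.52,0.015', '0.58,0.17,0.214', '0.73,0.52,0.003']
134 ['0.56,0.28,0.162', '0.56,0.25,0.172', '0.57,0.25,0.171', '0.58,0.25,0.169', '0.59,0.24,0.171', '0.58,0.16,0.212', '0.72,0.51,0.001']
```

View pics/c5.png

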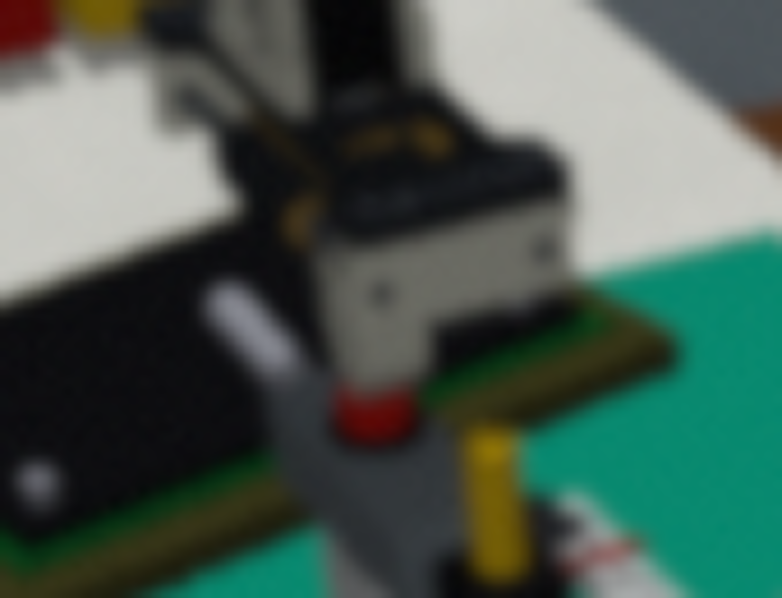

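The picture shows the light grey fingertip at (375,385) just above the red button at (375,410), not yet touching. I go on down.

Request:
{"api": "step_arm", "payload": {
  "steps": [
    {"x": 0,"y": 0,"z": 0.003,"rx": 0,"ry": 0,"rz": 0,"claw": -1},
    {"x": 0,"y": 0,"z": 0.006,"rx": 0,"ry": 0,"rz": 0,"claw": -1},
    {"x": 0,"y": 0,"z": 0.009,"rx": 0,"ry": 0,"rz": 0,"claw": -1},
    {"x": 0,"y": 0,"z": 0.009,"rx": 0,"ry": 0,"rz": 0,"claw": -1}
  ]
}}

```text
time: 19.65
tool_pos: [0.5832, 0.2631, 0.1549]
tool_rot: [-3.138, -0.015, 0.018]
contact_force: [-0.1, 0.5, 1.0]
opening: 0.0006
grip_force: 0.1
```

Request:
{"api": "step_arm", "payload": {
  "steps": [
    {"x": 0,"y": 0,"z": 0.003,"rx": 0,"ry": 0,"rz": 0,"claw": -1},
    {"x": 0,"y": 0,"z": 0.005,"rx": 0,"ry": 0,"rz": 0,"claw": -1},
    {"x": 0,"y": 0,"z": 0.005,"rx": 0,"ry": 0,"rz": 0,"claw": -1}
  ]
}}

```text
time: 19.9
tool_pos: [0.5832, 0.2631, 0.1512]
tool_rot: [-3.138, -0.015, 0.018]
contact_force: [0.3, -0.1, 1.9]
opening: 0.0005
grip_force: 0.9
```

Request:
{"api": "step_arm", "payload": {
  "steps": [
    {"x": 0,"y": 0,"z": 0.003,"rx": 0,"ry": 0,"rz": 0,"claw": -1},
    {"x": 0,"y": 0,"z": 0.006,"rx": 0,"ry": 0,"rz": 0,"claw": -1},
    {"x": 0,"y": 0,"z": 0.006,"rx": 0,"ry": 0,"rz": 0,"claw": -1}
  ]
}}

```text
time: 20.15
tool_pos: [0.5833, 0.2632, 0.1486]
tool_rot: [-3.138, -0.016, 0.018]
contact_force: [-3.7, -1.5, 13.9]
opening: 0.0005
grip_force: 6.7
```

Request:
{"api": "step_arm", "payload": {
  "steps": [
    {"x": 0,"y": 0,"z": 0.002,"rx": 0,"ry": 0,"rz": 0,"claw": -1},
    {"x": 0,"y": 0,"z": 0.004,"rx": 0,"ry": 0,"rz": 0,"claw": -1},
    {"x": 0,"y": 0,"z": 0.004,"rx": 0,"ry": 0,"rz": 0,"claw": -1}
  ]
}}

```text
time: 20.4
tool_pos: [0.5835, 0.2632, 0.1483]
tool_rot: [-3.137, -0.018, 0.019]
contact_force: [-10.3, -4.8, 28.1]
opening: 0.0005
grip_force: 13.6
```

The force climbs steeply at the bottom stop. Lift, check the button and measure the real fingertip height.

Request:
{"api": "step_arm", "payload": {
  "steps": [
    {"x": 0,"y": 0,"z": -0.01,"rx": 0,"ry": 0,"rz": 0,"claw": -1},
    {"x": 0,"y": 0,"z": -0.05,"rx": 0,"ry": 0,"rz": 0,"claw": -1},
    {"x": 0,"y": 0,"z": -0.1,"rx": 0,"ry": 0,"rz": 0,"claw": 1},
    {"x": 0,"y": 0,"z": -0.15,"rx": 0,"ry": 0,"rz": 0,"claw": 1},
    {"x": 0,"y": 0.05,"z": -0.15,"rx": 0,"ry": 0,"rz": 0,"claw": 1},
    {"x": 0,"y": 0.1,"z": -0.15,"rx": 0,"ry": 0,"rz": 0,"claw": 1},
    {"x": 0,"y": 0.133,"z": -0.15,"rx": 0,"ry": 0,"rz": 0,"claw": 1},
    {"x": 0,"y": 0.133,"z": -0.15,"rx": 0,"ry": 0,"rz": 0,"claw": 1},
    {"x": 0,"y": 0.133,"z": -0.15,"rx": 0,"ry": 0,"rz": 0,"claw": 1},
    {"x": 0,"y": 0.133,"z": -0.15,"rx": 0,"ry": 0,"rz": 0,"claw": 1}
  ]
}}

```text
time: 21.23
tool_pos: [0.5835, 0.1634, 0.2554]
tool_rot: [-3.138, -0.014, 0.018]
contact_force: [0.4, -0.1, -0.6]
opening: 0.0489
grip_force: 0.0
```

```bash
python3 - <<'E'
from h import *
np.set_printoptions(precision=3,suppress=True,linewidth=200)
log()
im,d=read_camera('side');W=world('side',d);cv2.imwrite('pics/side5.png',im)
H,S,V=[x.astype(int) for x in cv2.split(cv2.cvtColor(im,cv2.COLOR_BGR2HSV))]
m=((H<8)|(H>172))&(S>140);m[:115]=0;m[145:]=0;m[:,:240]=0;m[:,275:]=0
v,u=np.nonzero(m);print('button',m.sum(),u.min(),u.max(),v.min(),v.max(),np.median(W[m],0))
# gripper points near tool axis: lowest z by y bin
q=robot.observe()['tool_pos'];near=(np.abs(W[...,0]-q[0])<.05)&(np.abs(W[...,1]-q[1])<.11)&(W[...,2]>.22)&(d>0)
P=W[near]
for y in np.arange(-.1,.11,.02):
    k=np.abs(P[:,1]-q[1]-y)<.01
    if k.sum()>3: print(round(y,2),k.sum(),'zmin-TCP',np.percentile(P[k,2],3)-q[2],'x',np.median(P[k,0]))
ye=(abs(H-25)<8)&(S>110);ye[:110]=0;ye[165:]=0;ye[:,:255]=0;ye[:,285:]=0;print('handle side',ye.sum(),np.median(W[ye],0))
im,d=read_camera('top');W=world('top',d);H,S,V=[x.astype(int) for x in cv2.split(cv2.cvtColor(im,cv2.COLOR_BGR2HSV))]
k=np.abs(W[...,2]-.2)<.1
E
```

```text
q [0.145 0.454 1.203 0.002 1.471 1.698] p [0.584 0.163 0.255] rot [-3.138 -0.014  0.018] F [ 0.4 -0.1 -0.6] open 0.0489 grip 0.0
button 35 252 259 128 132 [0.577 0.262 0.176]
-0.1 200 zmin-TCP 0.11711922017049647 x 0.5806227999206206
-0.08 355 zmin-TCP 0.09419905141413865 x 0.5781267972910811
-0.06 243 zmin-TCP 0.10248966711821544 x 0.5725043830141447
-0.04 955 zmin-TCP 0.045451839509841885 x 0.57499018130056
-0.02 1122 zmin-TCP 0.12163692747261107 x 0.5630838866171017
0.0 268 zmin-TCP 0.10952603405714573 x 0.5436519658536578
0.02 206 zmin-TCP 0.02985891751831199 x 0.5585371442680003
0.04 132 zmin-TCP 0.04215420133638442 x 0.55485431967642
0.06 40 zmin-TCP 0.10852639239632295 x 0.5509929385859822
0.08 98 zmin-TCP 0.09756109961798137 x 0.5485498860139764
0.1 8 zmin-TCP 0.1207416728510814 x 0.5478419575825741
handle side 194 [0.584 0.167 0.17 ]
```

Request:
{"api": "step_arm", "payload": {
  "steps": [
    {"x": 0,"y": 0,"z": 0,"rx": 0,"ry": 0,"rz": 0,"claw": 1},
    {"x": 0,"y": 0,"z": 0.02,"rx": 0,"ry": 0,"rz": 0,"claw": 1},
    {"x": 0,"y": 0,"z": 0.05,"rx": 0,"ry": 0,"rz": 0,"claw": 1},
    {"x": 0,"y": 0,"z": 0.08,"rx": 0,"ry": 0,"rz": 0,"claw": 1},
    {"x": 0,"y": 0,"z": 0.1,"rx": 0,"ry": 0,"rz": 0,"claw": 1},
    {"x": 0,"y": 0,"z": 0.115,"rx": 0,"ry": 0,"rz": 0,"claw": 1},
    {"x": 0,"y": 0,"z": 0.125,"rx": 0,"ry": 0,"rz": 0,"claw": 1},
    {"x": 0,"y": 0,"z": 0.125,"rx": 0,"ry": 0,"rz": 0,"claw": 1},
    {"x": 0,"y": 0,"z": 0.125,"rx": 0,"ry": 0,"rz": 0,"claw": 1}
  ]
}}

```text
time: 22.08
tool_pos: [0.5849, 0.1638, 0.1622]
tool_rot: [-3.138, -0.014, 0.019]
contact_force: [0.1, 0.1, 0.4]
opening: 0.0912
grip_force: 0.0
```

```bash
python3 - <<'E'
from h import *
np.set_printoptions(precision=3,suppress=True,linewidth=200)
log();im,d=read_camera('side');W=world('side',d);cv2.imwrite('pics/side6.png',im)
q=robot.observe()['tool_pos'];near=(np.abs(W[...,0]-q[0])<.05)&(np.abs(W[...,1]-q[1])<.11)&(W[...,2]>.14)&(d>0)
H,S,V=[x.astype(int) for x in cv2.split(cv2.cvtColor(im,cv2.COLOR_BGR2HSV))]
g=near&(S<60)&(V>90)  # light-grey fingers
P=W[g]
for y in np.arange(-.08,.09,.02):
    k=np.abs(P[:,1]-q[1]-y)<.01
    if k.sum()>3: print(round(y,2),k.sum(),'z',np.percentile(P[k,2],3),'x',P[k,0].min(),P[k,0].max())
ye=near&(abs(H-25)<8)&(S>110);print('handle visible',ye.sum(),W[ye].min(0),W[ye].max(0))
c=np.hstack([cv2.resize(im[80:180,200:330],(390,300))]);cv2.imwrite('pics/c6.png',cv2.resize(im[85:185,210:340],(780,600),interpolation=cv2.INTER_CUBIC))
E
```

```text
q [0.146 0.515 1.359 0.002 1.253 1.697] p [0.585 0.164 0.162] rot [-3.138 -0.014  0.019] F [0.1 0.1 0.4] open 0.0912 grip 0.0
-0.08 188 z 0.15378817180683502 x 0.5489125624496373 0.6297207540793015
-0.06 215 z 0.15371394986632073 x 0.5488581835478283 0.6305669099091817
-0.04 91 z 0.15364477967557294 x 0.5464687073326167 0.6294248270018523
-0.02 220 z 0.15392026664451391 x 0.5404075896734785 0.629564643690603
0.0 130 z 0.15429526953446743 x 0.5400275979127515 0.6282204968480344
0.02 105 z 0.30603116689847687 x 0.5388151767124729 0.6275073127164537
0.04 124 z 0.3094981537187042 x 0.5354473276017988 0.59879543610694
0.06 15 z 0.20884237539843434 x 0.541275219549903 0.6044274579755889
0.08 23 z 0.2739318503948346 x 0.5421627548905027 0.5626652378269602
handle visible 151 [0.54  0.081 0.158] [0.608 0.219 0.402]
```

View pics/c6.png

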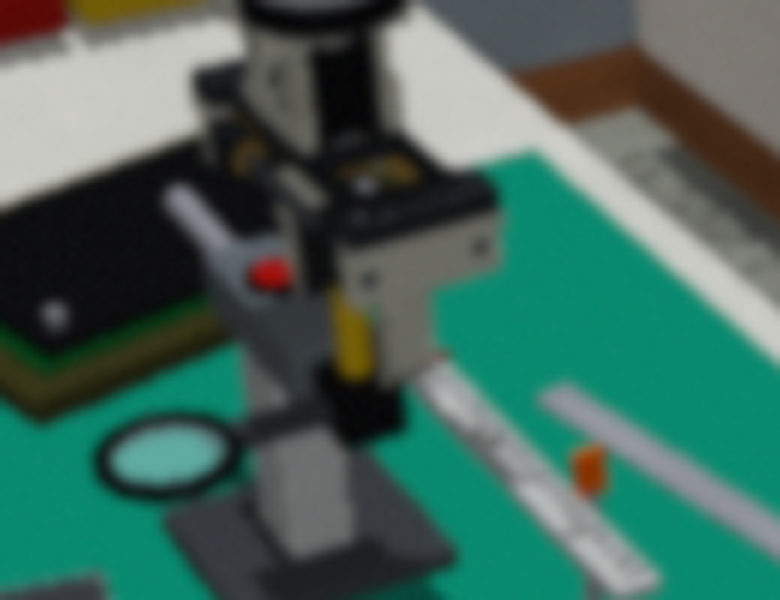

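The picture shows the open fingers on both sides of the yellow post at (355,335), with the button low in its collar at (270,275). I go down a little more and close.

Request:
{"api": "step_arm", "payload": {
  "steps": [
    {"x": 0,"y": 0,"z": 0.005,"rx": 0,"ry": 0,"rz": 0,"claw": 1},
    {"x": 0,"y": 0,"z": 0.01,"rx": 0,"ry": 0,"rz": 0,"claw": 1},
    {"x": 0,"y": 0,"z": 0.01,"rx": 0,"ry": 0,"rz": 0,"claw": 1},
    {"x": 0,"y": 0,"z": 0.01,"rx": 0,"ry": 0,"rz": 0,"claw": -1},
    {"x": 0,"y": 0,"z": 0.01,"rx": 0,"ry": 0,"rz": 0,"claw": -1},
    {"x": 0,"y": 0,"z": 0.01,"rx": 0,"ry": 0,"rz": 0,"claw": -1},
    {"x": 0,"y": 0,"z": 0.01,"rx": 0,"ry": 0,"rz": 0,"claw": -1},
    {"x": 0,"y": 0,"z": 0.01,"rx": 0,"ry": 0,"rz": 0,"claw": -1},
    {"x": 0,"y": 0,"z": 0.01,"rx": 0,"ry": 0,"rz": 0,"claw": -1},
    {"x": 0,"y": 0,"z": 0.01,"rx": 0,"ry": 0,"rz": 0,"claw": -1},
    {"x": 0,"y": 0,"z": 0.01,"rx": 0,"ry": 0,"rz": 0,"claw": -1},
    {"x": 0,"y": 0,"z": 0.01,"rx": 0,"ry": 0,"rz": 0,"claw": -1}
  ]
}}

```text
time: 23.13
tool_pos: [0.5849, 0.1634, 0.1546]
tool_rot: [-3.138, -0.014, 0.018]
contact_force: [-1.5, 0.8, 0.4]
opening: 0.0363
grip_force: 0.0
```

Request:
{"api": "step_arm", "payload": {
  "steps": [
    {"x": 0,"y": 0,"z": 0,"rx": 0,"ry": 0,"rz": 0,"claw": -1},
    {"x": 0,"y": 0,"z": 0,"rx": 0,"ry": 0,"rz": 0,"claw": -1},
    {"x": 0,"y": 0,"z": 0,"rx": 0,"ry": 0,"rz": 0,"claw": -1}
  ]
}}

```text
time: 23.38
tool_pos: [0.5849, 0.1641, 0.1547]
tool_rot: [-3.137, -0.015, 0.018]
contact_force: [-0.1, 4.0, 0.4]
opening: 0.0176
grip_force: 40.0
```

Request:
{"api": "step_arm", "payload": {
  "steps": [
    {"x": 0,"y": 0.005,"z": 0,"rx": 0,"ry": 0,"rz": 0,"claw": -1},
    {"x": 0,"y": 0.01,"z": 0,"rx": 0,"ry": 0,"rz": 0,"claw": -1},
    {"x": 0,"y": 0.015,"z": 0,"rx": 0,"ry": 0,"rz": 0,"claw": -1}
  ]
}}

```text
time: 23.63
tool_pos: [0.5852, 0.1522, 0.1546]
tool_rot: [-3.138, -0.015, 0.019]
contact_force: [0.4, 4.3, -0.4]
opening: 0.0167
grip_force: 40.0
```

Released: it moves with about 4 N. Pull on.

Request:
{"api": "step_arm", "payload": {
  "steps": [
    {"x": 0,"y": 0.015,"z": 0,"rx": 0,"ry": 0,"rz": 0,"claw": -1},
    {"x": 0,"y": 0.03,"z": 0,"rx": 0,"ry": 0,"rz": 0,"claw": -1},
    {"x": 0,"y": 0.05,"z": 0,"rx": 0,"ry": 0,"rz": 0,"claw": -1},
    {"x": 0,"y": 0.07,"z": 0,"rx": 0,"ry": 0,"rz": 0,"claw": -1},
    {"x": 0,"y": 0.09,"z": 0,"rx": 0,"ry": 0,"rz": 0,"claw": -1},
    {"x": 0,"y": 0.11,"z": 0,"rx": 0,"ry": 0,"rz": 0,"claw": -1},
    {"x": 0,"y": 0.13,"z": 0,"rx": 0,"ry": 0,"rz": 0,"claw": -1},
    {"x": 0,"y": 0.145,"z": 0,"rx": 0,"ry": 0,"rz": 0,"claw": -1},
    {"x": 0,"y": 0.15,"z": 0,"rx": 0,"ry": 0,"rz": 0,"claw": -1},
    {"x": 0,"y": 0.15,"z": 0,"rx": 0,"ry": 0,"rz": 0,"claw": -1},
    {"x": 0,"y": 0.15,"z": 0,"rx": 0,"ry": 0,"rz": 0,"claw": -1}
  ]
}}

```text
time: 24.55
tool_pos: [0.5878, 0.0396, 0.1546]
tool_rot: [-3.138, -0.016, 0.018]
contact_force: [3.0, 3.7, 1.6]
opening: 0.0174
grip_force: 40.0
```

```bash
cat > pm.py <<'E'
from h import *
np.set_printoptions(precision=4,suppress=True,linewidth=200)
log()
for c in ('top','side'):
    im,d=read_camera(c);cv2.imwrite(f'pics/{c}_b.png',im);W=world(c,d)
    for q,z in (('boom_pointer',.16),('index_mark',.16)):
        for r in nets.landmark_of(c,q)[:2]: print(c,q,np.round(r['pixel'],1),round(r['conf'],2),ray(c,*r['pixel'],z))
    H,S,V=[x.astype(int) for x in cv2.split(cv2.cvtColor(im,cv2.COLOR_BGR2HSV))]
    near=(W[...,0]>.59)&(W[...,0]<.67)&(W[...,1]>.0)&(W[...,1]<.1)&(np.abs(W[...,2]-.16)<.03)
    red=near&((H<5)|(H>173))&(S>100);org=near&(H>=6)&(H<20)&(S>140)
    for nme,m,z in (('red',red,.16),('org',org,.165)):
        if m.sum(): 
            v,u=np.nonzero(m);print(c,nme,m.sum(),'med',np.median(W[m],0),'px',u.mean(),v.mean(),'ray',ray(c,v.mean(),u.mean(),z))
    P=W[(W[...,2]>.085)&(W[...,2]<.102)&(np.hypot(W[...,0]-.4905,W[...,1]-.036)<.04)];print(c,'module top pts',len(P),P.mean(0) if len(P) else '')
E
python3 pm.py
```

```text
q [-0.066  0.487  1.428  0.005  1.211  1.486] p [0.5878 0.0396 0.1546] rot [-3.138 -0.016  0.018] F [3.  3.7 1.6] open 0.0174 grip 40.0
top boom_pointer [226.4 276.5] 0.72 [0.4882 0.0077 0.16  ]
top module top pts 1 [0.4967 0.0062 0.0879]
side boom_pointer [166.3 303.1] 0.73 [0.625  0.0355 0.16  ]
side index_mark [165.  305.9] 0.67 [0.6346 0.0374 0.16  ]
side org 32 med [0.6429 0.0403 0.1618] px 307.90625 163.03125 ray [0.6406 0.0365 0.165 ]
side module top pts 219 [0.4846 0.0319 0.096 ]
```

```bash
python3 - <<'E'
from h import *
np.set_printoptions(precision=4,suppress=True,linewidth=220)
im=cv2.imread('pics/top0.png').astype(int);s=im[...,2]-np.maximum(im[...,1],im[...,0])
v,u=np.mgrid[0:400,0:640]
def c(s,l,t,r,b,z,cam,n):
    w=np.zeros_like(s,float);w[t:b,l:r]=np.clip(s[t:b,l:r]-25,0,None)
    print(n,(w>0).sum(),(u*w).sum()/w.sum(),(v*w).sum()/w.sum(),ray(cam,(v*w).sum()/w.sum(),(u*w).sum()/w.sum(),z))
c(s,206,164,216,172,.16,'top','pointer0 top');c(s,255,150,275,168,.167,'top','mark0 top')
im=cv2.imread('pics/side0.png').astype(int);s=im[...,2]-np.maximum(im[...,1],im[...,0])
c(s,273,140,286,152,.16,'side','pointer0 side');c(s,300,152,316,172,.164,'side','mark0 side')
im=cv2.imread('pics/side_b.png').astype(int);s=im[...,2]-np.maximum(im[...,1],im[...,0]);print(s[156:176,292:316])
E
```

```text
pointer0 top 11 210.8395061728395 168.7716049382716 [0.6245 0.1681 0.16  ]
mark0 top 14 264.53807106598987 160.36040609137055 [0.6447 0.0387 0.167 ]
pointer0 side 11 279.3703703703704 144.93827160493828 [0.6151 0.1716 0.16  ]
mark0 side 34 307.65579710144925 163.02083333333334 [0.6407 0.0383 0.164 ]
[[  -1   -1    0   -1   -1    0   -1   -2   -3   -6  -11  -17  -26  -33  -32  -21  -11   -9   -9  -10  -11  -15  -22  -32]
 [   0   -1   -1    0   -1   -2   -5  -11  -16  -26  -37  -50  -64  -73  -68  -51  -26  -11   -8  -10  -11  -13  -14  -18]
 [   0    0   -1   -1   -2   -6  -18  -33  -48  -63  -78  -90 -100  -99  -83  -57  -26   -1    4   -7  -12  -12  -11  -12]
 [   0    0    0    0   -3   -9  -28  -54  -80 -100 -112 -117 -104  -74  -40  -10   18   33   19   -5  -16  -15  -13  -11]
 [  -1   -1    0   -2   -2   -9  -23  -48  -80 -106 -123 -117  -81  -26   20   46   63   63   29  -19  -37  -28  -19  -13]
 [  -1   -1   -1    0   -2   -4  -12  -28  -53  -83 -108 -110  -65    3   55   77   82   71   25  -38  -71  -62  -39  -22]
 [  -1   -1    0    0   -1   -3   -5  -12  -27  -53  -81  -90
[... 961 characters left out ...]
-15   -8   -4   -2   -2   -2   -2   -2   -3   -8  -27  -66 -105 -124 -131 -132 -131]
 [  -1   -1   -2   -3  -16  -36  -47  -39  -20   -8   -3   -3   -2   -2   -3   -3   -7  -19  -48  -82 -109 -126 -131 -131]
 [  -1    0   -1   -4  -20  -49  -73  -70  -42  -17   -5   -3   -2   -2   -3   -3   -5  -12  -28  -54  -84 -110 -126 -132]
 [  -1    0   -2   -4  -22  -56  -88  -96  -71  -39  -14   -5   -3   -1   -2   -3   -4   -5  -13  -28  -54  -83 -110 -127]
 [  -2   -2   -2   -3  -20  -58  -95 -110  -98  -67  -37  -16   -5   -2   -3   -2   -2   -4   -5  -13  -28  -52  -84 -112]
 [  -1   -3   -1   -5  -21  -55  -98 -119 -119  -99  -68  -37  -15   -5   -3   -3   -3   -2   -4   -6  -12  -29  -54  -84]]
```

```bash
python3 - <<'E'
from h import *
np.set_printoptions(precision=4,suppress=True)
im=cv2.imread('pics/side_b.png').astype(int);s=im[...,2]-np.maximum(im[...,1],im[...,0])
print('now'); 
for col in (296,297,298,299,300,301,302):
    w=np.clip(s[162:170,col]-3,0,None);r=(np.arange(162,170)*w).sum()/w.sum();X=ray('side',r,col,.16);print(col,r,X,X[1]-.02*(X[0]-.4866))
im=cv2.imread('pics/side0.png').astype(int);s=im[...,2]-np.maximum(im[...,1],im[...,0])
print('start')
for col in range(273,284):
    w=np.clip(s[140:151,col]-3,0,None)
    if w.sum()>20: r=(np.arange(140,151)*w).sum()/w.sum();X=ray('side',r,col,.16);print(col,w.sum(),r,X,X[1]-.02*(X[0]-.4866))
# true mark (160 mm high) and disc y=0 line as seen in side: disc center side
im=cv2.imread('pics/side0.png');H,S,V=[x.astype(int) for x in cv2.split(cv2.cvtColor(im,cv2.COLOR_BGR2HSV))]
m=(abs(H-110)<12)&(S>150);m[:205]=0;m[245:]=0;m[:,:235]=0;m[:,285:]=0;v,u=np.nonzero(m);print('disc side',m.sum(),ray('side',v.mean(),u.mean(),.005))
print('mark side centre', ray('side',163.02,307.66,.16), [np.round(proj('side',[.6446,.0386,z]),1) for z in (.148,.172)],[np.round(proj('top',[.6446,.0386,z]),1) for z in (.148,.172)])
E
```

```text
now
296 166.86363636363637 [0.6068 0.0427 0.16  ] 0.040257537821813655
297 166.46875 [0.6101 0.043  0.16  ] 0.0405706463868768
298 166.1304347826087 [0.6132 0.0432 0.16  ] 0.04063744638512139
299 165.6987951807229 [0.6165 0.0437 0.16  ] 0.04111258586764814
300 165.46666666666667 [0.6195 0.0434 0.16  ] 0.04071518533483608
301 165.30612244897958 [0.6222 0.0427 0.16  ] 0.04000381200127527
302 165.22857142857143 [0.6248 0.0417 0.16  ] 0.038928634652423966
start
275 26 146.1153846153846 [0.601  0.1719 0.16  ] 0.16964931691874724
276 55 146.0 [0.6039 0.1711 0.16  ] 0.16871857036228557
277 76 145.75 [0.607  0.1709 0.16  ] 0.1684846013767749
278 82 145.2560975609756 [0.6108 0.172  0.16  ] 0.16951653549688397
279 89 144.93258426966293 [0.6141 0.1722 0.16  ] 0.1696650225623461
280 83 144.84337349397592 [0.6169 0.1712 0.16  ] 0.16859432120746803
281 76 144.80263157894737 [0.6196 0.1699 0.16  ] 0.16727118977147548
282 52 144.65384615384616 [0.6225 0.1692 0.16  ] 0.1665089645531789
disc side 556 [0.4841 0.036  0.005 ]
mark side centre [0.6434 0.0437 0.16  ] [array([309. , 167.4]), array([308.8, 160.1])] [array([265.6, 161.8]), array([264.3, 160. ])]
```

Request:
{"api": "step_arm", "payload": {
  "steps": [
    {"x": 0,"y": 0.001,"z": 0,"rx": 0,"ry": 0,"rz": 0,"claw": -1},
    {"x": 0,"y": 0.001,"z": 0,"rx": 0,"ry": 0,"rz": 0,"claw": -1},
    {"x": 0,"y": 0.001,"z": 0,"rx": 0,"ry": 0,"rz": 0,"claw": -1},
    {"x": 0,"y": 0.001,"z": 0,"rx": 0,"ry": 0,"rz": 0,"claw": -1},
    {"x": 0,"y": 0.001,"z": 0,"rx": 0,"ry": 0,"rz": 0,"claw": -1},
    {"x": 0,"y": 0.001,"z": 0,"rx": 0,"ry": 0,"rz": 0,"claw": -1}
  ]
}}

```text
time: 25.35
tool_pos: [0.5878, 0.0397, 0.1546]
tool_rot: [-3.138, -0.016, 0.019]
contact_force: [3.2, 5.0, 1.9]
opening: 0.0172
grip_force: 40.0
```

```bash
python3 - <<'E'
from h import *
np.set_printoptions(precision=4,suppress=True)
log();T=[]
for k in range(5):
    im,d=read_camera('side');im=im.astype(int);s=im[...,2]-np.maximum(im[...,1],im[...,0])
    for col in (297,298,299,300):
        w=np.clip(s[162:170,col]-3,0,None);r=(np.arange(162,170)*w).sum()/w.sum();X=ray('side',r,col,.16);T.append(X[1]-.02*(X[0]-.4866))
print('pointer',np.mean(T),np.std(T),'mark line .0402')
im=im.astype(np.uint8);W=world('side',d)
i0=cv2.imread('pics/side0.png');H,S,V=[x.astype(int) for x in cv2.split(cv2.cvtColor(im,cv2.COLOR_BGR2HSV))]
m=((H<8)|(H>172))&(S>140);m[:115]=0;m[140:]=0;m[:,:240]=0;m[:,275:]=0;v,u=np.nonzero(m);print('button',m.sum(),v.min() if m.sum() else '',v.max() if m.sum() else '')
print([ (np.round(ray('side',*r['pixel'],.006),3),round(r['conf'],2)) for r in nets.landmark_of('side','module')])
E
```

```text
q [-0.066  0.487  1.428  0.006  1.211  1.484] p [0.5878 0.0397 0.1546] rot [-3.138 -0.016  0.019] F [3.2 5.  1.9] open 0.0172 grip 40.0
pointer 0.040511647297274814 0.00030359069744988486 mark line .0402
button 34 128 132
[(array([0.488, 0.047, 0.006]), 0.98), (array([ 0.428, -0.24 ,  0.006]), 0.87), (array([ 0.7  , -0.139,  0.006]), 0.85), (array([ 0.61 , -0.19 ,  0.006]), 0.78), (array([ 0.516, -0.123,  0.006]), 0.64)]
```

```bash
python3 - <<'E'
from cell import robot
print(robot.hand_in())
E
```

```text
the job is handed in; nothing more can be done
None
```

I handed the job in with the module standing on the disc about 4 mm off centre, the lock button pressed down, and the boom held with its pointer about 1 mm from the index mark by my camera measurement; the hand-in returned no verdict.

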